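# Set the shaft key-up between centres and arm the laser gauge

## Robot

A 6-joint arm with a two-finger parallel gripper is mounted at the origin on a cart in front of the work surface, level with it; the furniture and walls round the work are solid. World frame = base frame: x ahead of the robot, y to its left, z up, the work surface at z = 0. Lengths are in m, angles in degrees, forces in N, time in s.
With the tool pointing down it reaches from about 0.35 to 0.725 m from the base axis. Payload 4.3 kg.
Tool frame: the origin (TCP) lies between the finger pads; the fingertips stand 8 mm ahead of it and the grasp point (between the pads) lies 11 mm behind it; z points along the fingers, y is the line along which they close (so a half turn about z gives the same grasp; the last joint's range is limited). The gripper opens to 85 mm and grips with 20 to 120 N. Pads are 22 mm wide; open, the fingers measure 114 mm over their backs; the gripper's body (76 mm by 85 mm) begins 54 mm behind the grasp point. The pads swing forward as they close: fully open they stand 13 mm farther back than shut.
Start: joints at [69.425, 21.618, 4.641, 73.018, 0, 83.68], TCP at [0.142, 0.557, 0.239] pointing down, gripper open.
Joint ranges: [-156.06, 156.06], [-48.1, 94.91], [-58.44, 69.94], [-101.28, 121.22], [-78.64, 73.56], [-180, 180]. Speed limits (degrees/s): [147.25, 147.25, 180, 180, 180, 180].

## Interface

Orientations are given as a 3x3 rotation matrix whose columns are the frame's x, y, z axes.
In Python, from station import state, viewer, hand_in gives the robot as it stands.
- The arm moves only by the tool arm_command, never from a script. Its argument "plan" is text: rows parted by semicolons, each of 7 numbers parted by spaces: the shift along the world's x, y, z as a fraction of full scale, then the turn, a rotation vector about the world's x, y, z as a fraction of full scale, then the opening in per cent of the stroke, from 0 (shut) to 100 (fully open). In form: dx dy dz ax ay az grip; .... A call has 1 to 8 rows; each row shifts and turns the commanded pose from where the row before left it; what a row does not reach is not made up. Full scale, the value 1, is 0.04 m for a shift and 8 degrees for a turn. A row lasts 1/10 s, in which the tool goes at most 50 mm and 8.59 degrees, less where a joint would pass 70% of its speed; a pose out of reach is approached as far as the arm can. A call with a number of a shift or a turn outside -1 to 1 is refused whole. A call with a gripper value outside its range is refused whole. The fingers move at their own pace and stop on an object; "newtons" is the grip in N (left out, the last holds). Time passes only in rows, so rows that do not move let the fingers close. It gives the time, the measured TCP pose, the force, the opening and the grip force at its end, in the units of the state.
- state(): the state, without advancing time (a new reading comes with each control period).
- viewer.snapshot(name): name is "scene" or "side" or "wrist"; returns a dict with "frame" (400x640x3 uint8, red, green, blue), "vfov" (degrees; the focal length in pixels is half the picture's height over the tangent of half this angle, whatever the lens; pixels are square), "cx", "cy" (the principal point, pixels), "origin" and "rotation" of the camera in the world. Camera axes: x right, y down, z forward; pixel columns grow to the right and rows downward; lengths in m; the calibration is good to about 2 mm. The wrist camera is an equidistant fisheye: a pixel r from the principal point sees the ray r / f radians off the axis. A picture is of the moment at which its call begins. There is no depth.
- hand_in(): hands the job in; it is judged then, once.
The state is a dict: "time": time; "q": joint angles; "joint_vel": joint speeds; "tau": joint torques, N m; "ee_pos": TCP position; "tcp_rot": TCP orientation; "contact_force": force on the tool from outside, world axes, zero at the start; "ft_torque": the same for the moment, N m; "gripper_width": finger opening in m; "grip_force": force on a finger pad.
Only numpy, scipy, OpenCV 4.12 (cv2) and the standard library are available. Lean on these libraries where they do the work, as an engineer would, in place of code of your own. Each camera call takes 0.05 s, during which the arm holds its last target. There are 200 camera calls.

## Task

Turn the steel shaft between the bench centres until the key standing proud of it points straight up, and let go of it. Then arm the laser gauge: swing the clear cover on the switch box fully open, flip the toggle beneath it over to the left as far as it goes, and swing the cover shut again. Leave the small things lying around where they are.

Things in the scene. Friction and masses are not known exactly. Their poses are not given: they have to be found in the camera images.
- stand: bench centres, fixed: aluminium bed 90 x 260 x 24 mm, two grey posts (tops 132 mm up, inner faces 91 mm either side of the middle) that hold the shaft. Origin: underside of the bed's middle; y along the shaft, x away from the robot, z up. Shaft axis 110 mm above the origin. A black gauge head (to 120 mm up) stands 77 mm or more behind the shaft at y = 35 mm, level with the key.
- shaft (a joint): angle of the shaft about the stand's y axis: 0 = key straight up, -1.57 = key facing the robot side, -3.14 = key down. It grows as the shaft's top moves away from the robot. Starts between -2.4 and -1.4 (key on the robot side or under it). About 0.06 N m of drag; stays where it is left; no stop within a full turn either way.
- shaft_grip (a point): point on the shaft's axis in the middle of its thick plain part (32 mm diameter, 66 mm long, bare steel), 25 mm to the stand's -y of the bed's middle: the place to grip. Turns with the shaft: its y is the shaft's axis, its z points towards the key's side.
- shaft_key (a point): middle of the outer face of the key: a dark steel bar 8 mm wide, 36 mm long along the shaft, standing 6 mm proud of the thinner part of the shaft (26 mm diameter). 19 mm from the shaft's axis, 34 mm to the stand's +y of the bed's middle. Its z axis points radially outwards, so key up means this z axis is vertical.
- switch_box: grey switch box, fixed, 100 x 110 mm, top face (deck) 50 mm up. Origin: middle of its underside; x points away from the robot, y to the left, z up.
- guard (a joint): angle of the switch box's cover: 0 = shut, 1.6 = fully open (stop). A clear plastic hood 80 mm deep, 70 mm wide, 45 mm high, open below, 80 g, hinged on its far edge, opening upward and away from the robot. Let go, it falls shut below about 0.8 rad and falls back open above about 1.2 rad.
- guard_hinge (a point): middle of the cover's hinge line, 42 mm behind the box's middle and 52 mm above its underside. Moves with the cover: its y is the hinge axis; with the cover shut its x points away from the robot and z up.
- guard_tab (a point): point in the grip tab on the cover: a grey plastic fin 12 mm thick (side to side), 24 mm front to back, standing 30 mm above the cover's top. With the cover shut the point is 64 mm nearer the robot than the hinge and 66 mm above it, 21 mm above the cover's top, 9 mm below the fin's top. Moves with the cover.
- toggle (a joint): angle of the toggle under the cover: 0 = leaning to the box's right (-y), off; 0.84 = leaning to its left (+y), at its stop, armed. About 0.03 N m of drag; it stays where it is left.
- toggle_tip (a point): tip of the toggle, a steel bat 30 mm long and up to 9 mm thick, pivoting 2 mm above the deck, 8 mm on the robot's side of the box's middle; it swings side to side.
- spanner: small steel double-ended spanner, 26 x 153 x 5 mm, lying loose in front of the stand; a bystander. Origin: underside.
- ferrule_sleeve: small steel waisted sleeve, 19 x 19 x 45 mm, standing loose behind the stand; a bystander. Origin: underside.
- clamp_spare_a: steel ring clamp with wing nut, 56 x 79 x 17 mm, lying loose right of the switch box; a bystander. Origin: underside.
- cap_milky_a: milky ribbed screw cap, 24 x 24 x 13 mm, lying loose left of the switch box; a bystander. Origin: underside.
- marker_black: black felt marker, 11 x 138 x 12 mm, lying loose behind and between the stand and the switch box; a bystander. Origin: underside.

How it is judged (in metres and radians):
On the way, in this order (a step that is already met when the one before it is completed fails the run):
1. the key points straight up (within 0.12 rad) and the shaft has been let go (angle between shaft_key's own z axis and vertical below 0.12 rad and contact force between the fingers and shaft below 0.2 N), for 0.2 s.
2. the cover is open (value of joint guard above 1.4 rad), for 0.1 s.
3. the toggle is flipped to the left with the cover open (value of joint toggle above 0.7 rad and value of joint guard above 0.9 rad), for 0.1 s.
4. the cover is shut again (value of joint guard below 0.05 rad), for 0.1 s.
At the end, for the whole second after the job is handed in: the shaft's key points straight up within 0.12 rad (7 degrees) and the shaft is at rest, the toggle leans to the left (over 0.7 rad of its 0.84), and the cover is shut (within 0.05 rad) (angle between shaft_key's own z axis and vertical below 0.12 rad and value of joint toggle above 0.7 rad and value of joint guard below 0.05 rad and velocity of joint shaft between -0.05 and 0.05 rad/s); the robot touches nothing.
It fails at once if a small bystander (spanner, sleeve, clamp, cap or marker) is shifted by more than 40 mm (distance of any of spanner, ferrule_sleeve, clamp_spare_a, cap_milky_a, marker_black from where it was at the start of the episode above 0.04 m).
It also fails if it takes over 72 s, if anything falls off the work surface, if the arm or the gripper's body presses on something with over 40 N, if the wrist force passes 120 N, or if a joint passes its speed limit or range.

## Working session

There is one attempt and no reset: what is moved stays moved. The work goes in short steps, Python scripts to look and compute and a tool call to move; the robot and the scene stay as the last step left them, time stands still between calls to the robot, and variables do not carry over. Pictures are saved under pics/ and viewed, at most 10 in all, crops included, and the job is handed in when it is done.

Besides the shell and the picture viewer there is one more tool, called after "Request:" as name(argument=value, ...) on one line, values as JSON. arm_command: Moves the arm, as the interface text tells. Shift numbers are shares of 0.04 m and turn numbers shares of 8 degrees, none past 1 either way. Its arguments: {"type":"object","properties":{"plan":{"type":"string"},"newtons":{"type":"number"}},"required":["plan"]}

```bash
mkdir -p pics; cat > h.py <<'E'
import numpy as np, cv2, json
from station import state, viewer, hand_in
def snap(n,fn):
    s=viewer.snapshot(n); cv2.imwrite('pics/'+fn+'.png',s['frame'][:,:,::-1])
    np.save('pics/'+fn+'.npy',s,allow_pickle=True); return s
def load(fn): return np.load('pics/'+fn+'.npy',allow_pickle=True).item()
def foc(s): return 200/np.tan(np.radians(s['vfov'])/2)
def proj(s,P):
    p=(np.array(P)-s['origin'])@np.array(s['rotation']); f=foc(s)
    return np.c_[s['cx']+f*p[:,0]/p[:,2], s['cy']+f*p[:,1]/p[:,2]]
def ray(s,u,v):
    d=np.array([(u-s['cx'])/foc(s),(v-s['cy'])/foc(s),1.]); return np.array(s['rotation'])@d
def onz(s,u,v,z):
    d=ray(s,u,v);o=np.array(s['origin']);return o+d*(z-o[2])/d[2]
E
python3 - <<'E'
from h import *
for n in ['scene','side']:
    s=snap(n,n+'0'); print(n,s['vfov'],s['cx'],s['cy'],s['origin'],np.round(s['rotation'],3).tolist())
print(state())
E
```

```text
scene 52.36870563966516 317.98627345295984 200.12129159875397 [-0.22059278 -0.62208792  0.60768951] [[0.596, -0.396, 0.699], [-0.803, -0.296, 0.517], [0.002, -0.869, -0.494]]
side 50.96165644221179 311.86950688565156 208.7681743697608 [0.70839345 0.80611574 0.92969855] [[-0.978, 0.138, -0.154], [0.206, 0.665, -0.718], [0.003, -0.734, -0.679]]
{'time': 0.1, 'q': array([ 6.94248427e+01,  2.16576892e+01,  4.57184190e+00,  7.30175770e+01,
       -4.63695532e-04,  8.36810901e+01]), 'joint_vel': array([ 0.05933637, -0.16923162,  0.14170879,  0.02392036, -0.07976699,
        0.02934856]), 'tau': array([ 9.12872038e-04, -4.64697003e+01,  2.70581692e+01,  1.20219550e-02,
       -1.82834533e-04,  4.86055143e-07]), 'ee_pos': array([0.14139043, 0.55677024, 0.23846298]), 'tcp_rot': array([[-9.69204006e-01,  2.46258405e-01, -6.26797531e-04],
       [ 2.46259129e-01,  9.69202546e-01, -1.69279415e-03],
       [ 1.90628976e-04, -1.79501748e-03, -9.99998371e-01]]), 'contact_force': array([ 0.34112067, -0.28082064, -0.70478314]), 'ft_torque': array([-0.0429139 ,  0.02920917, -0.03749162]), 'grip_force': 0.0, 'gripper_width': 0.08520009846027049}
```

View pics/scene0.png

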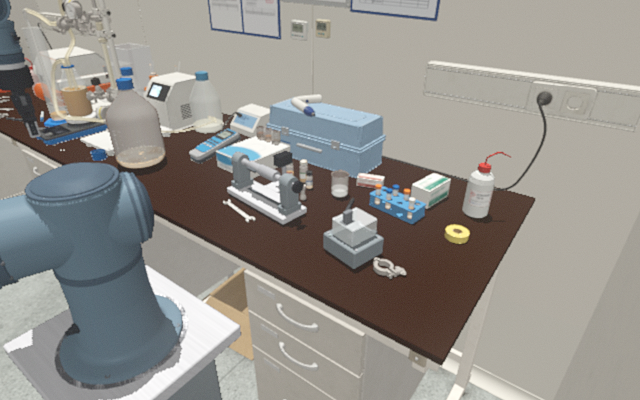

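View pics/side0.png

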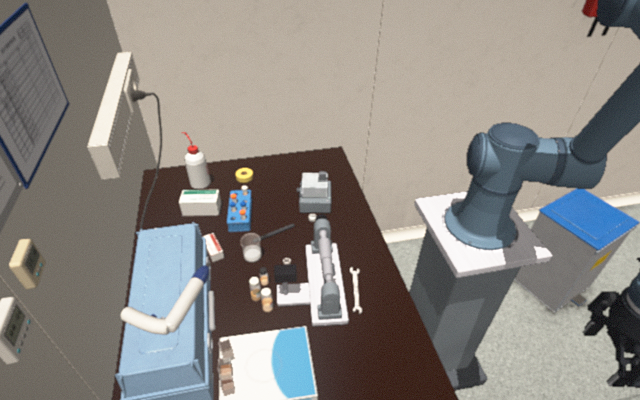

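The scene view shows the stand at about (268,190) and the switch box at about (352,240). In the side view they are at (327,270) and (315,192). I'll enlarge both areas.

```bash
python3 - <<'E'
from h import *
a=cv2.imread('pics/scene0.png')[145:285,220:415]; cv2.imwrite('pics/sc1.png',cv2.resize(a,None,fx=4,fy=4,interpolation=cv2.INTER_CUBIC))
a=cv2.imread('pics/side0.png')[165:330,270:370]; cv2.imwrite('pics/si1.png',cv2.resize(a,None,fx=3.6,fy=3.6,interpolation=cv2.INTER_CUBIC))
E
```

```text
(no output)
```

View pics/sc1.png

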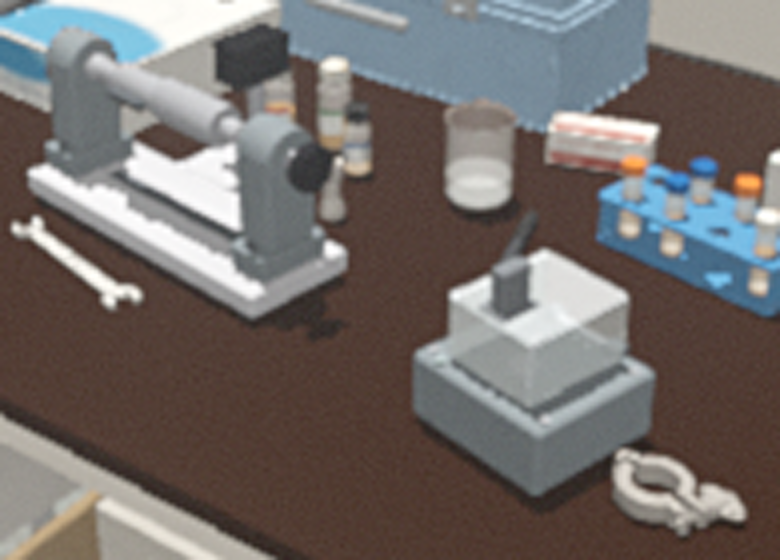

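View pics/si1.png

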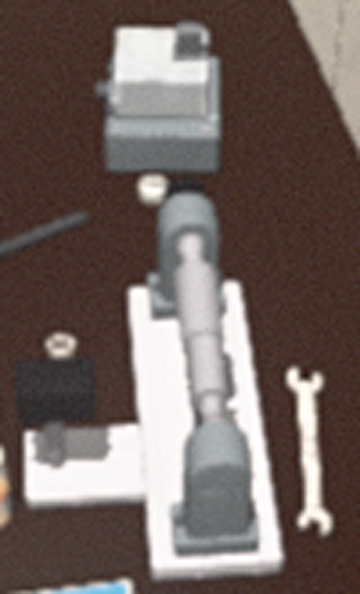

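The scene crop shows the bed corners at (30,175), (253,303) and (347,255), and the switch-box deck corners at (415,355), (537,435) and (655,375). The side crop shows the key as a dark strip on the robot side, at about (228,375). Next I'll fit the poses.

```bash
cat > fit.py <<'E'
from h import *
from scipy.optimize import least_squares
sc,si=load('scene0'),load('side0')
S=lambda u,v:(sc,220+u/4,145+v/4); D=lambda u,v:(si,270+u/3.6,165+v/3.6)
bed=[((-.045,.13,.024),S(28,172)),((-.045,-.13,.024),S(253,303)),((.045,-.13,.024),S(349,250)),
 ((.045,-.13,.024),D(130,290)),((-.045,-.13,.024),D(240,283)),((-.045,.13,.024),D(283,555)),((.045,.13,.024),D(153,568)),((-.045,-.13,0),S(253,322))]
box=[((-.05,.055,.05),S(414,353)),((-.05,-.055,.05),S(537,434)),((.05,-.055,.05),S(656,375)),((-.05,-.055,0),S(537,495)),((-.05,.055,0),S(414,400)),
 ((.05,.055,0),D(108,168)),((-.05,.055,0),D(218,168)),((-.05,.055,.05),D(219,120)),((.05,.055,.05),D(107,122))]
def T(p,P):
    c,s=np.cos(p[2]),np.sin(p[2]); P=np.atleast_2d(P)
    return np.c_[p[0]+c*P[:,0]-s*P[:,1],p[1]+s*P[:,0]+c*P[:,1],P[:,2]]
if __name__=='__main__':
  for n,L in(('stand',bed),('box',box)):
    f=lambda p:np.concatenate([proj(c,T(p,P))[0]-(u,v) for P,(c,u,v) in L])
    r=least_squares(f,[.5,0,0],loss='soft_l1'); print(n,r.x,np.degrees(r.x[2]),np.round(f(r.x).reshape(-1,2),1).tolist())
    if n=='stand':
        print('grip',T(r.x,[[0,-.025,.11]]))
        for c,o,k in((sc,(220,145),4),(si,(270,165),3.6)):
            print(((proj(c,T(r.x,[[0,-.091,.11],[0,.091,.11],[0,.008,.126],[0,-.058,.126],[-.019,.016,.11],[-.019,.052,.11]]))-o)*k).round().tolist())
E
python3 fit.py
```

```text
stand [ 0.52574128  0.12622636 -0.12672511] -7.2608138768454795 [[-1.3, -0.3], [-0.8, -1.6], [-0.9, -0.6], [-1.1, -1.7], [-1.0, -1.5], [-0.1, 0.1], [-0.2, -0.9], [-0.4, 1.2]]
grip [[0.52258163 0.10142683 0.11      ]]
[[256.0, 142.0], [91.0, 65.0], [161.0, 78.0], [222.0, 106.0], [134.0, 103.0], [103.0, 88.0]]
[[188.0, 241.0], [215.0, 438.0], [203.0, 327.0], [193.0, 259.0], [230.0, 349.0], [237.0, 390.0]]
box [ 0.47924953 -0.21183452 -0.24140051] -13.831230339661195 [[-0.4, 0.3], [0.6, 1.5], [1.1, -0.1], [-0.5, 3.6], [-0.5, 5.2], [-0.7, 0.4], [-0.4, 1.1], [-0.1, 2.9], [-0.7, 1.6]]
```

Request:
arm_command(plan="0.62 -0.927 0.02 0 0 -0.865 100;0.62 -0.927 0.02 0 0 -0.865 100;0.62 -0.927 0.02 0 0 -0.865 100;0.62 -0.927 0.02 0 0 -0.865 100;0.62 -0.927 0.02 0 0 -0.865 100;0.62 -0.927 0.02 0 0 -0.865 100", newtons=60)

```text
time: 0.7
ee_pos: [0.2908, 0.3331, 0.2438]
tcp_rot: [[-0.559, 0.829, -0.0], [0.829, 0.559, -0.0], [-0.0, -0.0, -1.0]]
contact_force: [1.7, 0.3, 0.3]
gripper_width: 0.0851
grip_force: 0.0
```

Request:
arm_command(plan="0.62 -0.927 0.02 0 0 -0.865 100;0.62 -0.927 0.02 0 0 -0.865 100;0.62 -0.927 0.02 0 0 -0.865 100;0.62 -0.927 0.02 0 0 -0.865 100;0.62 -0.927 0.02 0 0 -0.865 100;0.62 -0.927 0.02 0 0 -0.865 100;0 0 0 0 0 0 100")

```text
time: 1.4
ee_pos: [0.4417, 0.1084, 0.2486]
tcp_rot: [[0.135, 0.991, 0.001], [0.991, -0.135, -0.002], [-0.001, 0.001, -1.0]]
contact_force: [-0.2, 0.0, -0.6]
gripper_width: 0.0855
grip_force: 0.0
```

Request:
arm_command(plan="0 0 0 -0.118 -0.93 0 100;0 0 0 -0.118 -0.93 0 100;0 0 0 -0.118 -0.93 0 100;0 0 0 -0.118 -0.93 0 100;0 0 0 -0.118 -0.93 0 100;0 0 0 -0.118 -0.93 0 100;0 0 0 0 0 0 100")

```text
time: 2.1
ee_pos: [0.4307, 0.1115, 0.2391]
tcp_rot: [[0.122, 0.71, 0.693], [0.992, -0.084, -0.089], [-0.005, 0.699, -0.715]]
contact_force: [-1.2, 0.3, -1.4]
gripper_width: 0.0856
grip_force: 0.0
```

```bash
python3 - <<'E'
from h import *
s=state(); print(s['time'],s['q'].round(1),s['ee_pos'].round(4),s['tcp_rot'].round(3).tolist())
a=np.array([.1264,.992,0]);t=s['tcp_rot'][:,2]; g=np.array([.5226,.1014,.11])
print('tilt',np.degrees(np.arctan2(-(t@[.992,-.126,0]),-t[2])),'t.a',t@a,'y.a',s['tcp_rot'][:,1]@a,'to go',(g+.011*t-s['ee_pos'])/.04)
w=snap('wrist','w0'); print(w['vfov'],w['cx'],w['cy'],w['origin'])
cv2.imwrite('pics/w0b.png',w['frame'][:,:,::-1])
E
```

```text
2.1 [ 18.  -23.1 -57.8  13.9 -17.4 108.3] [0.4307 0.1115 0.2391] [[0.122, 0.71, 0.693], [0.992, -0.084, -0.089], [-0.005, 0.699, -0.715]]
tilt -44.34088256816787 t.a -0.00048279166789270294 y.a 0.006026481926908679 to go [ 2.48899362 -0.27803305 -3.4232357 ]
65.70646984690485 321.04070578603057 196.2096016082038 [0.34616908 0.19011843 0.33466253]
```

View pics/w0b.png

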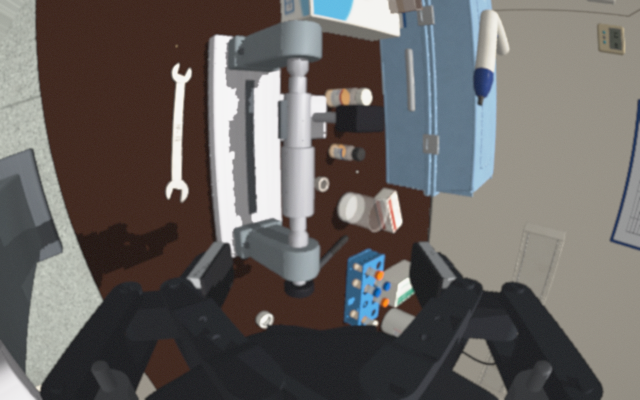

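The wrist view shows the thick part at about (297,180) between the open fingers' closing plane, the thin part at about (297,118), and no key visible. The key must therefore be below the robot side. I'll check the grip point's projection against the picture.

```bash
cat >> h.py <<'E'
def fproj(s,P):
    p=(np.array(P)-s['origin'])@np.array(s['rotation']); r=np.hypot(p[:,0],p[:,1]); th=np.arctan2(r,p[:,2])*foc(s)/r
    return np.c_[s['cx']+th*p[:,0], s['cy']+th*p[:,1]]
def fray(s,u,v):
    d=np.array([u-s['cx'],v-s['cy']]); r=np.hypot(*d); th=r/foc(s)
    return np.array(s['rotation'])@np.r_[d/r*np.sin(th),np.cos(th)]
E
python3 - <<'E'
from h import *; from fit import T
w=load('w0'); p=[.5257,.1262,-.1267]
print(fproj(w,T(p,[[0,-.058,.11],[0,.008,.11],[0,-.091,.11],[0,.091,.11],[-.045,.13,.024],[-.045,-.13,.024]])).round(1))
p=[.4792,-.2118,-.2414]
E
```

```text
[[296.2 213.8]
 [295.3 147.3]
 [296.8 244.2]
 [295.4  59.8]
 [212.4  34.5]
 [223.4 261.3]]
```

Request:
arm_command(plan="0 0 -0.85 0 0 0 100;0.63 -0.07 -0.645 0 0 0 100;0.63 -0.07 -0.645 0 0 0 100;0.63 -0.07 -0.645 0 0 0 100;0.63 -0.07 -0.645 0 0 0 100;0 0 0 0 0 0 100;0 0 0 0 0 0 100")

```text
time: 2.85
ee_pos: [0.5489, 0.1102, 0.1242]
tcp_rot: [[0.134, 0.731, 0.669], [0.991, -0.091, -0.1], [-0.012, 0.676, -0.736]]
contact_force: [-4.5, -1.0, -10.6]
gripper_width: 0.0854
grip_force: 5.5
```

Request:
arm_command(plan="0 0 0 0 0 0 0;0 0 0 0 0 0 0;0 0 0 0 0 0 0;0 0 0 0 0 0 0;0 0 0 0 0 0 0;0 0 0 0 0 0 0;0 0 0 0 0 0 0;0 0 0 0 0 0 0")

```text
time: 3.65
ee_pos: [0.5299, 0.1128, 0.1058]
tcp_rot: [[0.121, 0.768, 0.629], [0.992, -0.081, -0.092], [-0.02, 0.636, -0.772]]
contact_force: [-78.9, 6.1, -36.9]
gripper_width: 0.0304
grip_force: 59.4
```

```bash
python3 - <<'E'
from h import *
s=state(); R=s['tcp_rot'];t=R[:,2]; g=np.array([.5226,.1014,.11])
print(s['q'].round(1),s['ee_pos'],t,s['gripper_width'],s['grip_force'],s['contact_force'],'err tool frame',R.T@(g+.011*t-s['ee_pos']))
E
```

```text
[ 12.6   4.2 -58.4 -10.3 -13.1 104.6] [0.52992186 0.11279803 0.10580387] [ 0.62943247 -0.09214001 -0.77157306] 0.030421125286746578 59.43716078996658 [-78.92437496   6.1400102  -36.90769238] err tool frame [-0.01228045 -0.00203391  0.00420397]
```

Request:
arm_command(plan="-0.22 0 -0.2 0.05 0.4 0 0;-0.2 0 -0.2 0.05 0.4 0 0;0 0 0 0 0 0 0")

```text
time: 3.95
ee_pos: [0.5287, 0.1129, 0.1054]
tcp_rot: [[0.127, 0.807, 0.576], [0.992, -0.098, -0.081], [-0.009, 0.582, -0.813]]
contact_force: [13.5, 7.4, -41.8]
gripper_width: 0.03
grip_force: 67.4
```

```bash
cat > st.py <<'E'
from h import *
s=state(); R=s['tcp_rot'];t=R[:,2]; g=np.array([.5235,.1014,.11])
print(s['time'],s['q'].round(1),s['ee_pos'].round(4),s['gripper_width'],s['grip_force'],'F',s['contact_force'].round(1),s['ft_torque'].round(1),'tilt',np.degrees(np.arctan2(-(t@[.992,-.126,0]),-t[2])),'err tool frame',R.T@(g+.011*t-s['ee_pos']), 'err world/.04',(g+.011*t-s['ee_pos'])/.04)
E
python3 st.py
```

```text
3.95 [ 11.6   4.1 -54.6  -2.7 -11.2 105.3] [0.5287 0.1129 0.1054] 0.02996288410011182 67.4255383014679 F [ 13.5   7.4 -41.8] [1.7 3.  1.3] tilt -35.571046324323845 err tool frame [-0.01213705 -0.0004404   0.00521898] err world/.04 [ 0.02787903 -0.31041747 -0.10989139]
```

Request:
arm_command(plan="0 0 -0.1 0.06 0.47 0 0;-0.02 0 -0.1 0.12 0.943 0 0;-0.02 0 0 0.12 0.943 0 0;-0.02 0 0 0.12 0.943 0 0;0 0 0 0 0 0 0")

```text
time: 4.45
ee_pos: [0.5265, 0.1132, 0.104]
tcp_rot: [[0.126, 0.98, 0.153], [0.992, -0.123, -0.027], [-0.008, 0.155, -0.988]]
contact_force: [-24.7, 8.0, 11.0]
gripper_width: 0.03
grip_force: 73.6
```

```bash
python3 st.py
```

```text
4.45 [  6.9  15.7 -25.7  40.   -2.6 103.8] [0.5265 0.1132 0.104 ] 0.030025931754549786 73.59826683998108 F [-24.7   8.   11. ] [1.4 4.4 0.5] tilt -8.94435798424946 err tool frame [-0.01215183 -0.00051452  0.00498291] err world/.04 [-0.03168023 -0.30319023 -0.12266908]
```

Request:
arm_command(plan="-0.1 0 0 0.12 0.943 0 0;-0.03 0 0 0.12 0.943 0 0;-0.02 0 0 0.12 0.943 0 0;-0.02 0 0 0.12 0.943 0 0;-0.02 0 0 0.12 0.943 0 0;0 0 0 0 0 0 0")

```text
time: 5.05
ee_pos: [0.5214, 0.1136, 0.1029]
tcp_rot: [[0.126, 0.866, -0.484], [0.992, -0.113, 0.055], [-0.007, -0.487, -0.874]]
contact_force: [-19.4, 10.4, -12.6]
gripper_width: 0.0299
grip_force: 74.5
```

```bash
python3 st.py; python3 - <<'E'
from h import *
w=snap('wrist','w1');a=w['frame'][:,:,::-1]
w2=snap('side','s1');b=w2['frame'][165:330,270:370,::-1]
b=cv2.resize(b,None,fx=2.4,fy=2.4,interpolation=cv2.INTER_CUBIC)
o=np.zeros((400,800,3),np.uint8); o[:,:560]=a[:,40:600]; o[:396,560:]=b; cv2.imwrite('pics/c1.png',o)
E
```

```text
5.05 [ 2.9 47.  19.7 91.5  4.5 99. ] [0.5214 0.1136 0.1029] 0.029850770730427745 74.54164624214172 F [-19.4  10.4 -12.6] [ 1.3  1.8 -0.8] tilt 29.11772466467356 err tool frame [-0.01185956 -0.00026588  0.00315394] err world/.04 [-0.08112483 -0.28903254 -0.06360765]
```

View pics/c1.png

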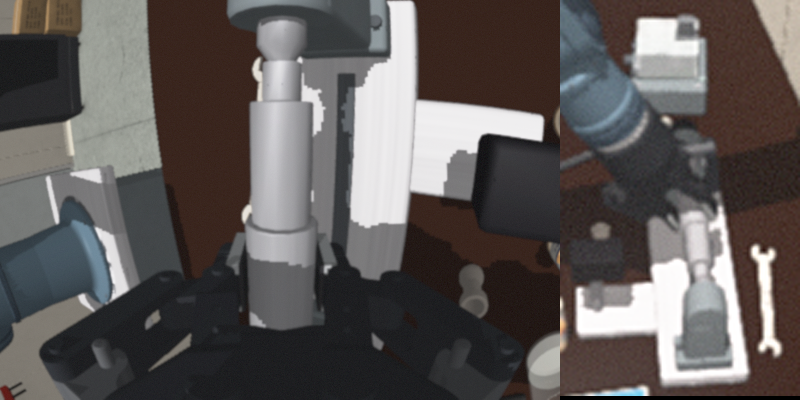

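The wrist picture shows the thin part clearly, with columns 250–312 and rows 100–215 of the composite, and no dark key on it. I'll check the numbers before going on.

```bash
python3 - <<'E'
from h import *; from fit import T
p=[.5265,.1262,-.1267]
for n,pr in(('w0',fproj),('w1',fproj),('side0',proj),('s1',proj),('scene0',proj)):
    w=load(n); c=w['origin']-np.array([p[0],p[1],.11]); print(n,'cam dir angle in xz',np.arctan2(c[0],c[2]))
    for an in(-2.6,-2.2,-1.9,-1.57,-1.2,-.9,-.5,0,.6,1.2,1.57):
        q=pr(w,T(p,[[.019*np.sin(an),.034,.11+.019*np.cos(an)]]))[0]; u,v=q.round().astype(int); print(an,q.round(1),w['frame'][v,u],end='; ')
    a=pr(w,T(p,[[0,.034,.11]]))[0].round().astype(int); print('\naxis',a); print(w['frame'][a[1],a[0]-45 if n=='w1' else a[0]-16:a[0]+45 if n=='w1' else a[0]+16:3 if n=='w1' else 1].mean(1).round().astype(int).tolist())
E
```

```text
w0 cam dir angle in xz -0.676369722090057
-2.6 [277.1 119.8] [212 209 212]; -2.2 [275.5 120. ] [241 241 242]; -1.9 [276.4 120.1] [239 238 239]; -1.57 [279.6 120.2] [80 84 87]; -1.2 [285.4 120.2] [115 121 125]; -0.9 [291.4 120.2] [151 151 154]; -0.5 [300.  120.2] [219 220 222]; 0 [309.5 120. ] [171 171 174]; 0.6 [315.7 119.8] [98 97 98]; 1.2 [314.7 119.5] [97 95 97]; 1.57 [310.9 119.4] [147 146 148]; 
axis [296 120]
[84, 107, 120, 123, 123, 120, 120, 121, 125, 132, 142, 152, 163, 171, 179, 184, 192, 202, 212, 217, 220, 222, 218, 221, 224, 221, 216, 210, 201, 191, 172, 148]
w1 cam dir angle in xz 0.561755782910637
-2.6 [316.9 155.1] [196 196 199]; -2.2 [301.1 155.7] [178 176 179]; -1.9 [290.4 156.8] [104 101 100]; -1.57 [280.7 158.5] [58 38 32]; -1.2 [273.5 161. ] [59 40 33]; -0.9 [271.6 163.3] [57 38 31]; -0.5 [275.7 166.3] [57 39 32]; 0 [291.8 169.3] [153 151 154]; 0.6 [322.3 170.3] [177 176 181]; 1.2 [350.4 168.1] [92 91 93]; 1.57 [360.7 165.6] [120 119 122]; 
axis [318 162]
[40, 43, 41, 41, 43, 40, 131, 161, 170, 176, 183, 191, 197, 199, 198, 191, 184, 177, 170, 166, 161, 154, 147,
[... 1107 characters left out ...]
28, 144, 182, 203, 216, 222, 220, 222, 219, 206, 175, 134, 118, 135, 142, 140, 174, 246, 254, 190, 89, 48]
scene0 cam dir angle in xz -0.9831388470790927
-2.6 [252.8 173. ] [169 168 161]; -2.2 [251.2 172. ] [174 170 164]; -1.9 [250.3 170.7] [120 116 112]; -1.57 [249.8 168.8] [107 111 114]; -1.2 [250.  166.5] [133 135 139]; -0.9 [250.7 164.6] [178 179 180]; -0.5 [252.1 162.5] [213 213 213]; 0 [254.6 160.8] [178 173 168]; 0.6 [257.6 160.7] [165 164 156]; 1.2 [259.7 162.8] [168 166 161]; 1.57 [260.2 164.8] [211 212 213]; 
axis [255 167]
[111, 111, 111, 113, 113, 114, 112, 113, 121, 134, 138, 136, 140, 151, 162, 171, 182, 190, 197, 196, 196, 199, 202, 206, 209, 212, 213, 213, 213, 203, 190, 176]
```

Rolling the shaft while closing off-centre (only one finger touched first) explains the missing key: it is hidden beneath, at about -1.9 or lower. I'll open in place, recentre and swing back around the shaft with the fingers open.

Request:
arm_command(plan="0 0 0 0 0 0 100;0 0 0 0 0 0 100;0 0 0 0 0 0 100;0 0 0 0 0 0 100;0 0 0 0 0 0 100;0 0 0 0 0 0 100;0 0 0 0 0 0 100")

```text
time: 5.85
ee_pos: [0.5252, 0.1108, 0.1074]
tcp_rot: [[0.122, 0.879, -0.46], [0.993, -0.113, 0.047], [-0.011, -0.463, -0.887]]
contact_force: [-1.0, 0.5, -0.2]
gripper_width: 0.0851
grip_force: 0.0
```

```bash
python3 st.py
```

```text
5.85 [ 2.9 45.8 18.9 90.4  4.  99. ] [0.5252 0.1108 0.1074] 0.08513198202465214 0.0 F [-1.   0.5 -0.2] [-0.1 -0.3  0. ] tilt 27.550370602183314 err tool frame [-0.00952259 -0.00167393  0.0090275 ] err world/.04 [-0.16963674 -0.2210128  -0.17815063]
```

Request:
arm_command(plan="0.01 -0.03 -0.015 -0.119 -0.938 0 100;0.01 -0.03 -0.015 -0.119 -0.938 0 100;0.01 -0.03 -0.015 -0.119 -0.938 0 100;0.01 -0.03 -0.015 -0.119 -0.938 0 100;0.01 -0.03 -0.015 -0.119 -0.938 0 100;0.01 -0.03 -0.015 -0.119 -0.938 0 100;0.01 -0.03 -0.015 -0.119 -0.938 0 100;0.01 -0.03 -0.015 -0.119 -0.938 0 100")

```text
time: 6.65
ee_pos: [0.528, 0.1013, 0.1034]
tcp_rot: [[0.133, 0.833, 0.537], [0.991, -0.107, -0.079], [-0.008, 0.543, -0.84]]
contact_force: [-0.1, 0.2, -0.8]
gripper_width: 0.0853
grip_force: 0.0
```

Request:
arm_command(plan="0 0 0 0 0 0 100;0 0 0 0 0 0 100")

```text
time: 6.85
ee_pos: [0.5265, 0.1012, 0.1009]
tcp_rot: [[0.133, 0.84, 0.527], [0.991, -0.107, -0.079], [-0.011, 0.533, -0.846]]
contact_force: [1.1, -0.6, -0.2]
gripper_width: 0.0859
grip_force: 0.0
```

```bash
python3 st.py; python3 - <<'E'
from h import *
w=snap('wrist','w2')
from fit import T
p=[.5265,.1262,-.1267]
a=fproj(w,T(p,[[0,.034,.11]]))[0].round().astype(int); print(a,[(an,fproj(w,T(p,[[.019*np.sin(an),.034,.11+.019*np.cos(an)]]))[0].round().tolist()) for an in (-2.4,-2.2,-2,-1.8,-1.57,-1.2)])
print(w['frame'][a[1],a[0]-45:a[0]+45:2].mean(1).round().astype(int).tolist())
x,y=a; cv2.imwrite('pics/w2c.png',cv2.resize(w['frame'][max(0,y-70):y+80,x-90:x+90,::-1],None,fx=4,fy=4,interpolation=cv2.INTER_CUBIC)[:600])
E
```

```text
6.85 [  9.4   4.6 -52.1   2.5  -9.5 104.3] [0.5265 0.1012 0.1009] 0.08594184688110354 0.0 F [ 1.1 -0.6 -0.2] [ 0.1  0.3 -0. ] tilt -32.18608566547479 err tool frame [-0.00026392  0.00232899  0.00175383] err world/.04 [ 0.07110877 -0.01623021 -0.00601981]
[326 134] [(-2.4, [281.0, 133.0]), (-2.2, [279.0, 134.0]), (-2, [278.0, 135.0]), (-1.8, [279.0, 136.0]), (-1.57, [282.0, 137.0]), (-1.2, [294.0, 138.0])]
[138, 82, 88, 90, 90, 82, 61, 60, 72, 84, 89, 100, 107, 112, 121, 130, 135, 143, 148, 153, 159, 165, 171, 177, 182, 191, 197, 202, 203, 205, 206, 203, 194, 187, 182, 179, 176, 174, 166, 153, 129, 120, 121, 120, 119]
```

View pics/w2c.png

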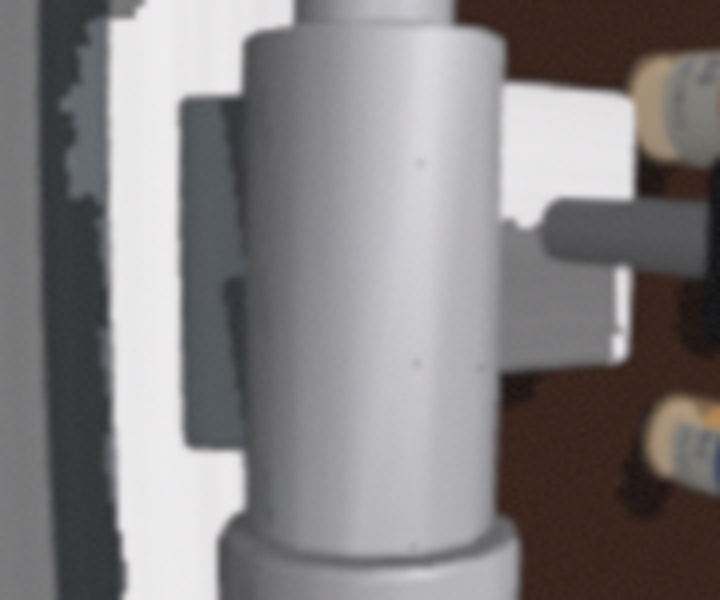

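The key is visible at crop columns 182–240 on the left. It shows its side face nearly square-on to the camera, so the shaft angle is about -2.0. I'll grip centred and turn about 75°.

Request:
arm_command(plan="0.07 0 0 0 0 0 100;0 0 0 0 0 0 25;0 0 0 0 0 0 25;0 0 0 0 0 0 25;0 0 0 0 0 0 25;0 0 0 0 0 0 25;0 0 0 0 0 0 25;0 0 0 0 0 0 25", newtons=40)

```text
time: 7.7
ee_pos: [0.5297, 0.1016, 0.1008]
tcp_rot: [[0.132, 0.838, 0.529], [0.991, -0.107, -0.078], [-0.009, 0.535, -0.845]]
contact_force: [-5.8, 1.8, 0.4]
gripper_width: 0.0311
grip_force: 39.3
```

```bash
python3 st.py
```

```text
7.7 [  9.4   4.9 -51.9   2.2  -9.4 104.2] [0.5297 0.1016 0.1008] 0.031058426592755588 39.27477300167084 F [-5.8  1.8  0.4] [0.4 1.1 0. ] tilt -32.33519492510839 err tool frame [-1.05649228e-03 -2.36274745e-04  7.99024913e-06] err world/.04 [-0.00833793 -0.02556375 -0.0030846 ]
```

Request:
arm_command(plan="-0.03 0 -0.01 0.117 0.92 0 25;-0.03 0 -0.01 0.117 0.92 0 25;-0.03 0 -0.01 0.117 0.92 0 25;-0.03 0 -0.01 0.117 0.92 0 25;-0.04 0 0 0.117 0.92 0 25;-0.04 0.01 0.01 0.117 0.92 0 25;-0.03 0.01 0.02 0.117 0.92 0 25;-0.03 0.01 0.02 0.117 0.92 0 25")

```text
time: 8.5
ee_pos: [0.5189, 0.1029, 0.1006]
tcp_rot: [[0.121, 0.881, -0.456], [0.993, -0.113, 0.046], [-0.011, -0.459, -0.889]]
contact_force: [-4.8, 2.7, -15.8]
gripper_width: 0.0308
grip_force: 49.4
```

Request:
arm_command(plan="-0.03 0 0.02 0.117 0.92 0 25;-0.03 0 0.02 0.117 0.92 0 25;0 0 0 0 0 0 25")

```text
time: 8.8
ee_pos: [0.5138, 0.1034, 0.0992]
tcp_rot: [[0.122, 0.724, -0.679], [0.993, -0.096, 0.076], [-0.01, -0.683, -0.73]]
contact_force: [-27.4, 5.2, -11.9]
gripper_width: 0.0306
grip_force: 54.0
```

```bash
python3 st.py
```

```text
8.8 [  1.4  60.6  37.6 109.9   5.3  96.5] [0.5138 0.1034 0.0992] 0.030566725043691075 53.985119462013245 F [-27.4   5.2 -11.9] [ 0.4  1.6 -0.5] tilt 43.11323491219957 err tool frame [-0.00087445 -0.00018493 -0.00360335] err world/.04 [ 0.0551813  -0.02809688  0.06913709]
```

Request:
arm_command(plan="0 0 0 0 0 0 100;0 0 0 0 0 0 100;0 0 0 0 0 0 100;0 0 0 0 0 0 100;0 0 0 0 0 0 100;0 0 0 0 0 0 100;0 0 0 0 0 0 100")

```text
time: 9.5
ee_pos: [0.5186, 0.1024, 0.1044]
tcp_rot: [[0.119, 0.743, -0.659], [0.993, -0.095, 0.072], [-0.009, -0.663, -0.749]]
contact_force: [-0.5, -0.1, -0.4]
gripper_width: 0.0855
grip_force: 0.0
```

Request:
arm_command(plan="0.02 0 -0.01 -0.125 -0.98 0 100;0.02 0 -0.01 -0.125 -0.98 0 100;0.02 0 -0.01 -0.125 -0.98 0 100;0.02 0 -0.01 -0.125 -0.98 0 100;0.02 0 -0.01 -0.125 -0.98 0 100;0.02 0 0 -0.125 -0.98 0 100;0.02 0 0 -0.125 -0.98 0 100;0 0 0 0 0 0 100")

```text
time: 10.3
ee_pos: [0.5124, 0.1021, 0.0967]
tcp_rot: [[0.128, 0.966, 0.224], [0.992, -0.121, -0.043], [-0.014, 0.227, -0.974]]
contact_force: [-2.2, -0.7, -1.3]
gripper_width: 0.0855
grip_force: 0.0
```

```bash
python3 st.py; cat > look.py <<'E'
import sys
from h import *
from fit import T
w=snap('wrist',sys.argv[1])
p=[.5265,.1262,-.1267]
a=fproj(w,T(p,[[0,.034,.11]]))[0].round().astype(int); x,y=a
c=w['origin']-np.array([p[0],p[1],.11]); print('cam dir',np.arctan2(c[0],c[2]))
for an in np.arange(-1.2,.6,.2): # key face corners
    k=[fproj(w,T(p,[[r*np.sin(an)+h*np.cos(an),.034,.11+r*np.cos(an)-h*np.sin(an)] for r,h in((19e-3,-4e-3),(19e-3,4e-3),(12.4e-3,-4e-3),(12.4e-3,4e-3))]))]
    print(an.round(2),((k[0]-(x-90,y-70))*4).round()[:,0].tolist())
print('crop x of shaft edges',[((fproj(w,T(p,[[-.013,.034,.11],[.013,.034,.11]]))-(x-90,y-70))*4).round().tolist()])
cv2.imwrite(f'pics/{sys.argv[1]}c.png',cv2.resize(w['frame'][max(0,y-70):y+80,x-90:x+90,::-1],None,fx=4,fy=4,interpolation=cv2.INTER_CUBIC)[:600])
E
python3 look.py w3
```

```text
10.3 [  6.6  11.9 -33.3  32.3  -3.9 103.4] [0.5124 0.1021 0.0967] 0.08551346238419141 0.0 F [-2.2 -0.7 -1.3] [ 0.   0.3 -0. ] tilt -13.149110789970484 err tool frame [0.00048788 0.013829   0.0005899 ] err world/.04 [ 0.33890105 -0.03046088  0.06411124]
cam dir -0.2920905297798864
-1.2 [177.0, 226.0, 235.0, 286.0]
-1.0 [196.0, 261.0, 246.0, 311.0]
-0.8 [223.0, 303.0, 262.0, 339.0]
-0.6 [258.0, 348.0, 283.0, 368.0]
-0.4 [300.0, 394.0, 308.0, 397.0]
-0.2 [345.0, 438.0, 336.0, 424.0]
-0.0 [391.0, 478.0, 365.0, 448.0]
0.2 [435.0, 510.0, 394.0, 467.0]
0.4 [475.0, 534.0, 421.0, 481.0]
crop x of shaft edges [[[234.0, 279.0], [480.0, 279.0]]]
```

View pics/w3c.png

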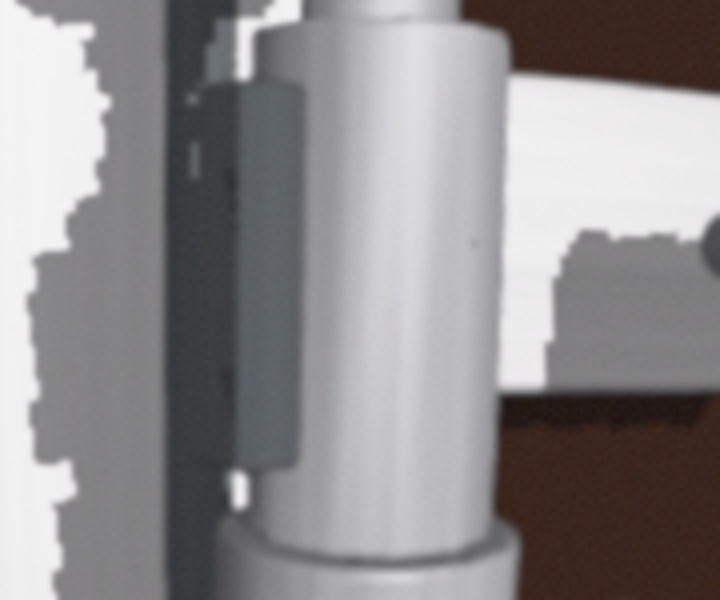

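The key's upper edge is at crop column 237, with its side face ending at 302. Allowing for the +18 px offset, the angle is about -1.22 rad, so about 70° is left. I'll recentre, tilt back to -30°, grip and turn.

Request:
arm_command(plan="0.14 -0.01 0.03 -0.09 -0.705 0 100;0.14 -0.01 0.03 -0.09 -0.705 0 100;0.14 -0.01 0.03 -0.09 -0.705 0 100;0 0 0 0 0 0 100;0 0 0 0 0 0 100")

```text
time: 10.85
ee_pos: [0.5424, 0.1015, 0.1062]
tcp_rot: [[0.133, 0.853, 0.505], [0.991, -0.109, -0.076], [-0.01, 0.511, -0.86]]
contact_force: [0.6, 0.2, -0.0]
gripper_width: 0.0855
grip_force: 0.0
```

```bash
python3 st.py
```

```text
10.85 [  8.8   6.  -48.1   6.3  -8.8 104. ] [0.5424 0.1015 0.1062] 0.08550434822558904 0.0 F [ 0.6  0.2 -0. ] [ 0.1  0.4 -0. ] tilt -30.699323689151697 err tool frame [-0.00260869 -0.01420722 -0.00178915] err world/.04 [-0.33418102 -0.02239885 -0.14222685]
```

Request:
arm_command(plan="-0.33 -0.02 -0.14 0 0 0 100;0 0 0 0 0 0 100;0 0 0 0 0 0 100;0 0 0 0 0 0 100")

```text
time: 11.25
ee_pos: [0.5299, 0.1006, 0.1012]
tcp_rot: [[0.133, 0.851, 0.508], [0.991, -0.11, -0.077], [-0.009, 0.514, -0.858]]
contact_force: [-0.3, -0.7, 0.7]
gripper_width: 0.0854
grip_force: 0.0
```

```bash
python3 st.py
```

```text
11.25 [  9.    5.2 -50.3   4.8  -8.9 104.2] [0.5299 0.1006 0.1012] 0.08537435882093265 0.0 F [-0.3 -0.7  0.7] [0.  0.4 0. ] tilt -30.917222633835777 err tool frame [-0.00015222 -0.00107425  0.00015503] err world/.04 [-0.02138896 -0.00112462 -0.01708832]
```

Request:
arm_command(plan="-0.02 0 -0.015 0 0 0 100;0 0 0 0 0 0 25;0 0 0 0 0 0 25;0 0 0 0 0 0 25;0 0 0 0 0 0 25;0 0 0 0 0 0 25;0 0 0 0 0 0 25;0 0 0 0 0 0 25")

```text
time: 12.05
ee_pos: [0.5289, 0.1003, 0.1012]
tcp_rot: [[0.134, 0.849, 0.51], [0.991, -0.11, -0.077], [-0.01, 0.516, -0.856]]
contact_force: [1.6, -2.0, 5.5]
gripper_width: 0.0305
grip_force: 39.4
```

Request:
arm_command(plan="-0.03 0 -0.01 0.123 0.965 0 25;-0.03 0 -0.01 0.123 0.965 0 25;-0.03 0 -0.01 0.123 0.965 0 25;-0.04 0 0 0.123 0.965 0 25;-0.04 0 0 0.123 0.965 0 25;-0.04 0.01 0.01 0.123 0.965 0 25;-0.04 0.01 0.03 0.123 0.965 0 25;-0.04 0.01 0.03 0.123 0.965 0 25")

```text
time: 12.85
ee_pos: [0.5181, 0.1016, 0.101]
tcp_rot: [[0.121, 0.85, -0.513], [0.993, -0.109, 0.055], [-0.009, -0.516, -0.857]]
contact_force: [9.8, -0.4, -3.5]
gripper_width: 0.0301
grip_force: 49.8
```

Request:
arm_command(plan="-0.04 0.01 0.03 0.123 0.965 0 25;0 0 0 0 0 0 25;0 0 0 0 0 0 25")

```text
time: 13.15
ee_pos: [0.5144, 0.102, 0.0987]
tcp_rot: [[0.12, 0.769, -0.627], [0.993, -0.1, 0.068], [-0.01, -0.631, -0.776]]
contact_force: [0.6, -0.8, -9.0]
gripper_width: 0.0308
grip_force: 54.5
```

```bash
python3 st.py; python3 look.py w4 >/dev/null; python3 - <<'E'
from h import *; from fit import T
# both silhouettes: candidate corner columns for angles near 0 in w4 and side view
w=load('w4'); p=[.5265,.1262,-.1267]; a=fproj(w,T(p,[[0,.034,.11]]))[0].round().astype(int); print(a)
c=w['origin']-np.array([p[0],p[1],.11]); print('cam dir',np.arctan2(c[0],c[2]))
v=a[1]
for an in(-.4,-.2,-.1,0,.1,.2):
    print(an,((fproj(w,T(p,[[r*np.sin(an)+h*np.cos(an),.034,.11+r*np.cos(an)-h*np.sin(an)] for r,h in((19e-3,-4e-3),(19e-3,4e-3),(12.4e-3,-4e-3),(12.4e-3,4e-3))]))-(a-[90,70]))*4).round().tolist())
E
```

```text
13.15 [  1.5  56.3  31.5 104.1   4.8  96.9] [0.5144 0.102  0.0987] 0.03077283984370694 54.45326864719391 F [ 0.6 -0.8 -9. ] [-0.4 -1.5 -0.2] tilt 39.12755352690347 err tool frame [ 3.87078564e-04 -7.07125565e-05 -3.45585471e-03] err world/.04 [0.05401186 0.00388493 0.06803475]
[318 133]
cam dir 0.7216902046227669
-0.4 [[160.0, 288.0], [189.0, 294.0], [226.0, 284.0], [259.0, 289.0]]
-0.2 [[169.0, 291.0], [216.0, 296.0], [230.0, 286.0], [280.0, 291.0]]
-0.1 [[177.0, 292.0], [233.0, 297.0], [235.0, 287.0], [292.0, 291.0]]
0 [[187.0, 293.0], [252.0, 297.0], [241.0, 288.0], [306.0, 291.0]]
0.1 [[199.0, 295.0], [273.0, 298.0], [248.0, 288.0], [320.0, 292.0]]
0.2 [[214.0, 296.0], [295.0, 298.0], [256.0, 289.0], [334.0, 292.0]]
```

View pics/w4c.png

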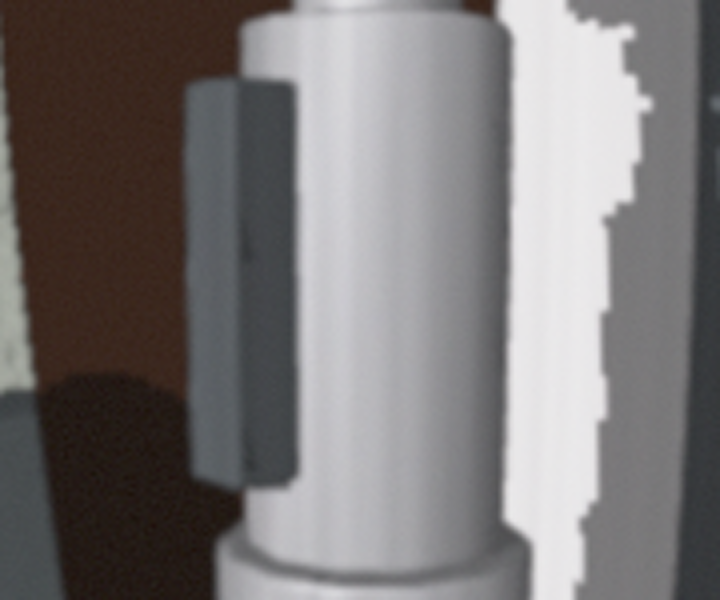

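Key edges are at crop columns 188, 241 and 298, and the shaft edges at 242 and 507, which gives an angle of about -0.13. I'll turn it another 7.5° and check the same edges numerically.

Request:
arm_command(plan="-0.03 0 0.02 0.06 0.466 0 25;-0.02 0 0.02 0.06 0.466 0 25;0 0 0 0 0 0 25;0 0 0 0 0 0 25")

```text
time: 13.6
ee_pos: [0.5128, 0.102, 0.0999]
tcp_rot: [[0.118, 0.685, -0.719], [0.993, -0.088, 0.079], [-0.009, -0.723, -0.691]]
contact_force: [0.9, 0.3, -23.3]
gripper_width: 0.0305
grip_force: 54.3
```

Request:
arm_command(plan="0 0 0 0 0 0 100;0 0 0 0 0 0 100;0 0 0 0 0 0 100;0 0 0 0 0 0 100;0 0 0 0 0 0 100;0 0 0 0 0 0 100;0 0 0 0 0 0 100;0 0 0 0 0 0 100")

```text
time: 14.4
ee_pos: [0.5119, 0.1021, 0.1036]
tcp_rot: [[0.118, 0.684, -0.72], [0.993, -0.087, 0.08], [-0.008, -0.725, -0.689]]
contact_force: [-0.8, -0.3, -0.3]
gripper_width: 0.0855
grip_force: 0.0
```

```bash
python3 st.py; python3 look.py w5 | head -1; python3 - <<'E'
from h import *; from fit import T
w=load('w5'); p=[.5265,.1262,-.1267]; a=fproj(w,T(p,[[0,.034,.11]]))[0].round().astype(int); print(a)
for an in(-.2,-.1,0,.1,.2):
    print(an,fproj(w,T(p,[[r*np.sin(an)+h*np.cos(an),.034,.11+r*np.cos(an)-h*np.sin(an)] for r,h in((19e-3,-4e-3),(19e-3,4e-3),(12.4e-3,-4e-3),(12.4e-3,4e-3))])).round(1)[:,0].tolist())
v=a[1]+3; print(a[0]-60,w['frame'][v-3:v+4,a[0]-60:a[0]+45].mean((0,2)).round().astype(int).tolist())
E
```

```text
14.4 [  1.1  63.9  42.7 115.    5.4  95.8] [0.5119 0.1021 0.1036] 0.08546580726082688 0.0 F [-0.8 -0.3 -0.3] [-0.  -0.6 -0. ] tilt 46.42931037130183 err tool frame [ 0.00062044  0.00339727 -0.0018266 ] err world/.04 [ 0.09278398  0.0043314  -0.03019405]
cam dir 0.8158887622636103
[328 132]
-0.2 [278.7, 288.2, 294.5, 304.7]
-0.1 [280.1, 291.9, 295.2, 307.5]
0 [282.1, 296.1, 296.3, 310.6]
0.1 [284.6, 300.7, 297.8, 313.9]
0.2 [287.7, 305.8, 299.5, 317.3]
268 [43, 43, 43, 43, 42, 42, 42, 43, 43, 43, 43, 42, 43, 42, 44, 59, 82, 97, 101, 101, 100, 99, 98, 97, 98, 100, 98, 87, 75, 68, 68, 68, 69, 70, 70, 71, 70, 69, 69, 69, 68, 81, 117, 166, 203, 213, 210, 206, 204, 203, 204, 207, 208, 208, 206, 203, 199, 195, 194, 192, 190, 188, 185, 183, 180, 176, 174, 173, 173, 173, 171, 169, 166, 162, 159, 154, 150, 147, 145, 142, 139, 137, 135, 132, 129, 126, 122, 117, 112, 107, 102, 99, 96, 92, 88, 79, 65, 50, 43, 43, 43, 42, 43, 41, 57]
```

```bash
cat > ang.py <<'E'
import sys
from h import *; from fit import T
from scipy.optimize import least_squares
def run(n,L,M,B,Rr):
    w=load(n)
    def pts(q):
        an,dx=q; cd=np.array(w['origin'])-[.526,.13,.11]; th=np.arctan2(cd[0],cd[2]); p=[.5265+dx*np.cos(th),.1262,-.1267]; z0=.11-dx*np.sin(th)
        k=[(r*np.sin(an)+h*np.cos(an),.034,z0+r*np.cos(an)-h*np.sin(an)) for r,h in((19e-3,-4e-3),(19e-3,4e-3),(12.4e-3,4e-3))]
        cyl=[(.013*np.sin(b),.034,z0+.013*np.cos(b)) for b in np.linspace(0,6.28,120)]
        return np.r_[fproj(w,T(p,k))[:,0],fproj(w,T(p,cyl))[:,0].max()]
    r=least_squares(lambda q:pts(q)-[L,M,B,Rr],[0,0],x_scale=[.1,.001]); print(n,r.x,r.fun.round(2))
if __name__=='__main__':
    run('w5',283.5,295.7,310.5,364.5); run('w4',228+188/4,228+241/4,228+298/4,228+507/4)
E
python3 ang.py
```

```text
w5 [-0.11181757  0.00135222] [ 0.08 -0.38  0.46 -0.16]
w4 [-0.12919522  0.00102579] [-0.58 -0.16  0.61  0.13]
```

Request:
arm_command(plan="0.08 0 -0.04 -0.127 -0.99 0 100;0.07 0 -0.04 -0.127 -0.99 0 100;0 0 0 0 0 0 100;0 0 0 0 0 0 100;0 0 0 0 0 0 100")

```text
time: 14.95
ee_pos: [0.519, 0.102, 0.1009]
tcp_rot: [[0.121, 0.855, -0.505], [0.993, -0.11, 0.052], [-0.011, -0.508, -0.862]]
contact_force: [0.4, 0.5, 1.5]
gripper_width: 0.0856
grip_force: 0.0
```

```bash
python3 st.py
```

```text
14.95 [ 1.9 48.  20.6 92.9  4.  98. ] [0.519  0.102  0.1009] 0.08560092665392774 0.0 F [0.4 0.5 1.5] [-0.1 -0.4  0. ] tilt 30.498321123860126 err tool frame [-0.00012701 -0.00068701  0.0008705 ] err world/.04 [-0.02605117 -0.00013212 -0.00999989]
```

Request:
arm_command(plan="-0.02 0 -0.01 0 0 0 25;0 0 0 0 0 0 25;0 0 0 0 0 0 25;0 0 0 0 0 0 25;0 0 0 0 0 0 25;0 0 0 0 0 0 25;0 0 0 0 0 0 25;0 0 0 0 0 0 25")

```text
time: 15.75
ee_pos: [0.5177, 0.102, 0.0997]
tcp_rot: [[0.121, 0.856, -0.503], [0.993, -0.11, 0.052], [-0.011, -0.506, -0.863]]
contact_force: [4.1, -0.5, -4.8]
gripper_width: 0.031
grip_force: 40.0
```

Request:
arm_command(plan="-0.015 0 0.01 0.054 0.42 0 25;-0.015 0 0.01 0.054 0.42 0 25;0 0 0 0 0 0 25;0 0 0 0 0 0 25")

```text
time: 16.15
ee_pos: [0.5163, 0.1021, 0.1004]
tcp_rot: [[0.12, 0.79, -0.601], [0.993, -0.101, 0.065], [-0.01, -0.605, -0.796]]
contact_force: [2.5, -0.1, -2.5]
gripper_width: 0.031
grip_force: 47.9
```

```bash
python3 st.py
```

```text
16.15 [  1.6  54.5  29.4 101.8   4.7  97.1] [0.5163 0.1021 0.1004] 0.030996793108092235 47.901363372802734 F [ 2.5 -0.1 -2.5] [-0.2 -1.1 -0.3] tilt 37.202614317221624 err tool frame [ 6.66308922e-05 -9.32569894e-05 -1.00170238e-03] err world/.04 [0.01341452 0.00026827 0.0213382 ]
```

Forces are low. I'll release, then swing the open fingers back to vertical (clear of the shaft) and measure from two angles.

Request:
arm_command(plan="0 0 0 0 0 0 100;0 0 0 0 0 0 100;0 0 0 0 0 0 100;0 0 0 0 0 0 100;0 0 0 0 0 0 100;0 0 0 0 0 0 100;0 0 0 0 0 0 100")

```text
time: 16.85
ee_pos: [0.5159, 0.1021, 0.1009]
tcp_rot: [[0.119, 0.79, -0.602], [0.993, -0.101, 0.065], [-0.01, -0.605, -0.796]]
contact_force: [-0.2, -0.1, 0.1]
gripper_width: 0.0853
grip_force: 0.0
```

```bash
python3 st.py; python3 look.py w6 | head -1; python3 - <<'E'
from h import *; from fit import T
w=load('w6'); p=[.5265,.1262,-.1267]; a=fproj(w,T(p,[[0,.034,.11]]))[0].round().astype(int)
v=a[1]+3; print(a,a[0]-60,w['frame'][v-3:v+4,a[0]-60:a[0]+45].mean((0,2)).round().astype(int).tolist())
E
```

```text
16.85 [  1.6  54.4  29.3 101.8   4.7  97.1] [0.5159 0.1021 0.1009] 0.08532125462738309 0.0 F [-0.2 -0.1  0.1] [-0.  -0.5  0. ] tilt 37.22810137643312 err tool frame [ 0.00011432  0.00059005 -0.00091235] err world/.04 [ 0.02571423 -0.00012422  0.00920726]
cam dir 0.6832293627962773
[320 133] 260 [41, 43, 42, 42, 43, 42, 42, 42, 42, 42, 42, 42, 42, 42, 42, 43, 42, 42, 42, 42, 43, 50, 68, 89, 99, 101, 103, 102, 102, 100, 100, 99, 98, 97, 98, 97, 95, 87, 75, 65, 60, 60, 61, 62, 61, 62, 60, 60, 60, 73, 111, 160, 198, 209, 207, 202, 198, 195, 195, 195, 197, 197, 193, 187, 183, 183, 182, 180, 177, 175, 172, 169, 167, 163, 160, 158, 156, 156, 155, 153, 151, 146, 142, 138, 134, 131, 127, 123, 120, 117, 114, 109, 103, 96, 90, 100, 143, 195, 223, 228, 230, 232, 233, 233, 232]
```

```bash
python3 -c "
from ang import run
run('w6',282.2,297.9,310.5,355.3); run('w6',282.7,298.4,311,355.8)"
```

```text
w6 [0.00548158 0.00089354] [-0.86  0.46  0.1   0.31]
w6 [0.00381198 0.00109171] [-0.86  0.45  0.1   0.31]
```

Request:
arm_command(plan="0.02 0 0 -0.12 -0.93 0 100;0.03 0 0 -0.12 -0.93 0 100;0.03 0 0 -0.12 -0.93 0 100;0.03 0 0 -0.12 -0.93 0 100;0.03 0 0 -0.12 -0.93 0 100;0 0 0 0 0 0 100;0 0 0 0 0 0 100")

```text
time: 17.6
ee_pos: [0.5201, 0.1021, 0.1012]
tcp_rot: [[0.127, 0.992, 0.0], [0.992, -0.127, -0.013], [-0.013, 0.002, -1.0]]
contact_force: [0.6, -1.1, 1.1]
gripper_width: 0.0852
grip_force: 0.0
```

```bash
python3 st.py; python3 look.py w7 | head -1; python3 - <<'E'
from h import *; from fit import T
w=load('w7'); p=[.5265,.1262,-.1267]; a=fproj(w,T(p,[[0,.034,.11]]))[0].round().astype(int)
for an in(-.2,-.1,0,.1,.2):
    print(an,fproj(w,T(p,[[r*np.sin(an)+h*np.cos(an),.034,.11+r*np.cos(an)-h*np.sin(an)] for r,h in((19e-3,-4e-3),(19e-3,4e-3),(12.4e-3,-4e-3),(12.4e-3,4e-3))])).round(1)[:,0].tolist())
v=a[1]+3; print(a,a[0]-60,w['frame'][v-3:v+4,a[0]-60:a[0]+60].mean((0,2)).round().astype(int).tolist())
E
```

```text
17.6 [  4.7  21.3 -17.1  51.6  -0.8 102. ] [0.5201 0.1021 0.1012] 0.08518341570979182 0.0 F [ 0.6 -1.1  1.1] [ 0. -0. -0.] tilt -0.1173033868252077 err tool frame [-0.00041444  0.00350358  0.00223096] err world/.04 [ 0.08559023 -0.02212314 -0.05545161]
cam dir 0.021388096653401058
-0.2 [306.5, 329.4, 310.8, 332.5]
-0.1 [311.7, 335.1, 314.0, 336.0]
0 [317.2, 340.6, 317.3, 339.5]
0.1 [322.8, 346.0, 320.8, 342.7]
0.2 [328.5, 351.1, 324.4, 345.8]
[328 134] 268 [236, 235, 235, 234, 234, 234, 233, 232, 231, 231, 232, 234, 235, 235, 235, 234, 234, 235, 236, 236, 236, 235, 235, 234, 234, 231, 225, 209, 173, 137, 121, 109, 98, 99, 106, 114, 121, 127, 132, 135, 137, 140, 143, 147, 149, 152, 154, 151, 135, 107, 88, 77, 80, 90, 98, 100, 101, 102, 102, 103, 104, 104, 103, 102, 102, 100, 99, 100, 99, 99, 99, 98, 95, 105, 134, 162, 173, 171, 168, 164, 162, 161, 161, 163, 162, 159, 156, 153, 150, 146, 140, 136, 131, 124, 136, 182, 224, 235, 237, 236, 235, 234, 233, 233, 233, 233, 232, 230, 230, 231, 233, 234, 234, 233, 233, 233, 233, 233, 234, 231]
```

Overhead, the key centre lies within 1.5 px of the shaft centre, so the angle is about +0.02 and step 1 is done. Now I'll lift and go over to the switch box.

Request:
arm_command(plan="0.05 0 0.8 0 0 0 100;0 0 1 0 0 0 100;0 0 1 0 0 0 100;-0.16 -0.66 0.14 0 0 0.95 100;-0.16 -0.66 0.14 0 0 0.95 100;-0.16 -0.66 0.14 0 0 0.95 100;-0.16 -0.66 0.14 0 0 0.95 100;-0.16 -0.66 0.14 0 0 0.95 100")

```text
time: 18.45
ee_pos: [0.4944, -0.0319, 0.2424]
tcp_rot: [[-0.515, 0.857, 0.012], [0.857, 0.515, -0.009], [-0.014, 0.006, -1.0]]
contact_force: [1.8, -0.3, -0.6]
gripper_width: 0.0853
grip_force: 0.0
```

Request:
arm_command(plan="-0.16 -0.66 0.14 0 0 0.95 100;-0.16 -0.66 0.14 0 0 0.95 100;-0.16 -0.66 0.14 0 0 0.95 100;-0.16 -0.66 0.14 0 0 0.95 100;-0.16 -0.66 0.14 0 0 0.95 100;-0.16 -0.66 0.14 0 0 0.95 100;0 0 0 0 0 0 100;0 0 0 0 0 0 100")

```text
time: 19.25
ee_pos: [0.455, -0.1901, 0.2753]
tcp_rot: [[-0.971, 0.24, 0.015], [0.24, 0.971, 0.002], [-0.014, 0.005, -1.0]]
contact_force: [-0.2, 0.9, -0.8]
gripper_width: 0.0852
grip_force: 0.0
```

```bash
python3 st.py; python3 - <<'E'
from h import *; from fit import T
w=snap('wrist','b0'); p=[.4792,-.2118,-.2414]
L=[(-.05,.055,.05),(-.05,-.055,.05),(.05,-.055,.05),(.05,.055,.05),(-.034,0,.127),(-.01,0,.127),(.042,.035,.097),(-.038,.035,.097),(-.038,-.035,.097),(.042,-.035,.097)]
q=fproj(w,T(p,L)); print(q.round(1).tolist()); print(w['origin'])
x0,y0=(q.mean(0)-[100,75]).round().astype(int); x0=max(x0,0);y0=max(y0,0)
print('off',x0,y0); cv2.imwrite('pics/b0c.png',cv2.resize(w['frame'][y0:y0+150,x0:x0+200,::-1],None,fx=4,fy=4,interpolation=cv2.INTER_CUBIC))
E
```

```text
19.25 [-30.4  10.9  -4.6  73.8   0.5 -16.5] [ 0.455  -0.1901  0.2753] 0.08515308968639519 0.0 F [-0.2  0.9 -0.8] [ 0. -0.  0.] tilt -0.8303567582230975 err tool frame [0.00581899 0.29855538 0.17780788] err world/.04 [ 1.71659075  7.28804279 -4.40775   ]
[[354.1, 149.1], [260.5, 149.6], [264.6, 228.8], [352.0, 228.9], [303.9, 176.8], [304.3, 201.4], [338.3, 238.5], [339.5, 166.6], [271.4, 166.9], [274.9, 238.3]]
[ 0.38846325 -0.17420817  0.40858938]
off 206 119
```

View pics/b0c.png

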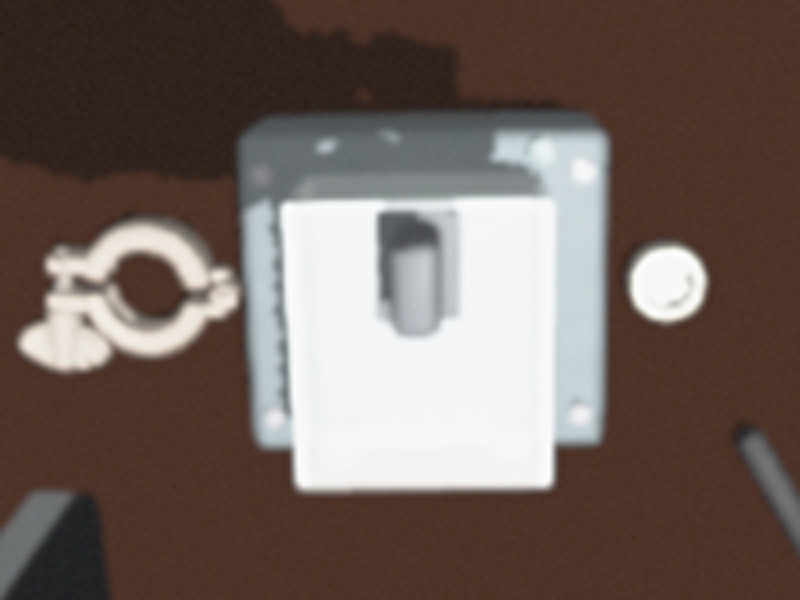

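The wrist crop shows the hood top with corners (280,203), (555,200), (553,490) and (297,490), and the tab top centred on about (415,285). The deck corners are (240,135), (608,130), (603,443) and (256,445). I'll refit the box pose.

```bash
python3 - <<'E'
from h import *; from fit import T
from scipy.optimize import least_squares
w=load('b0')
L=[(-.05,.055,.05,608,130),(-.05,-.055,.05,240,135),(.05,-.055,.05,256,445),(.05,.055,.05,603,443),(.042,.035,.097,553,490),(-.038,.035,.097,555,200),(-.038,-.035,.097,280,203),(.042,-.035,.097,297,490)]
L=np.array(L); uv=L[:,3:]/4+[206,119]
f=lambda p:(fproj(w,T(p,L[:,:3]))-uv).ravel()
r=least_squares(f,[.479,-.21,-.24],loss='soft_l1');p=r.x;print(p,np.degrees(p[2]),r.fun.reshape(-1,2).round(1).tolist())
q=(fproj(w,T(p,[(-.034,0,.127),(-.01,0,.127)]))-[206,119])*4; print('tab pred',q.round())
c,s=np.cos(p[2]),np.sin(p[2]); e=np.array([c,s,0]); print('e',e)
S=state(); H=T(p,[[.042,0,.052]])[0]; print('hinge',H)
for a in (0,.4,.8,1.2,1.6):
    x,z=-.064,.066; tab=H+e*(x*np.cos(a)+z*np.sin(a))+np.array([0,0,-x*np.sin(a)+z*np.cos(a)]); print(a,tab.round(4))
print(S['ee_pos'],'toggle pivot',T(p,[[-.008,0,.052]]))
E
```

```text
[ 0.48345479 -0.20691795 -0.23143755] -13.260394773015118 [[0.6, -0.3], [-1.1, -0.2], [-0.4, 1.2], [0.1, 0.9], [-0.4, -0.9], [-0.1, 0.1], [0.7, 0.2], [0.3, -0.4]]
tab pred [[415. 244.]
 [417. 342.]]
e [ 0.97333766 -0.22937698  0.        ]
hinge [ 0.52433497 -0.21655179  0.052     ]
0 [ 0.462  -0.2019  0.118 ]
0.4 [ 0.492  -0.2089  0.1377]
0.8 [ 0.527  -0.2172  0.1439]
1.2 [ 0.5616 -0.2253  0.1356]
1.6 [ 0.5904 -0.2321  0.114 ]
[ 0.45464034 -0.18917254  0.27492908] toggle pivot [[ 0.47566809 -0.20508294  0.052     ]]
```

Request:
arm_command(plan="-0.1 -0.07 -0.89 -0.21 -0.892 0 100;-0.1 -0.07 -0.89 -0.21 -0.892 0 100;-0.1 -0.07 -0.89 -0.21 -0.892 0 100;0 0 0 0 0 0 100;0 0 0 0 0 0 100;0 0 0 0 0 0 100")

```text
time: 19.9
ee_pos: [0.4468, -0.1981, 0.1824]
tcp_rot: [[-0.91, 0.235, 0.343], [0.222, 0.972, -0.076], [-0.351, 0.007, -0.936]]
contact_force: [0.8, -0.3, 1.7]
gripper_width: 0.0855
grip_force: 0.0
```

```bash
cat > sb.py <<'E'
from h import *
s=state(); R=s['tcp_rot'];t=R[:,2]; e=np.array([.97334,-.22938,0]); H=np.array([.52433,-.21655,.052])
d=s['ee_pos']-.006*t-H; x,z=d@e,d[2]
print(s['time'].__round__(2),s['q'].round(1),s['ee_pos'].round(4),'w',s['gripper_width'].round(4),'gf',round(s['grip_force'],1),'F',s['contact_force'].round(1),s['ft_torque'].round(1),'tilt',np.degrees(np.arctan2(-(t@e),-t[2])).round(2))
print('guard angle if on tab',np.arctan2(x*-.066-z*-.064+0, x*-.064+z*.066).round(3) if 0 else round(float(np.arctan2(.064,.066)+np.arctan2(x,z)),3),'radius',np.hypot(x,z).round(4),'lateral',(d@[.22938,.97334,0]).round(4),'to tab0',((H+e*-.064+np.array([0,0,.066])+.006*t-s['ee_pos'])/.04).round(3))
E
python3 sb.py
```

```text
Traceback (most recent call last):
  File "sb.py", line 4, in <module>
    print(s['time'].__round__(2),s['q'].round(1),s['ee_pos'].round(4),'w',s['gripper_width'].round(4),'gf',round(s['grip_force'],1),'F',s['contact_force'].round(1),s['ft_torque'].round(1),'tilt',np.degrees(np.arctan2(-(t@e),-t[2])).round(2))
                                                                          ^^^^^^^^^^^^^^^^^^^^^^^^
AttributeError: 'float' object has no attribute 'round'
```

```bash
sed -i "s/s\['gripper_width'\].round(4)/round(s['gripper_width'],4)/" sb.py; python3 sb.py
```

```text
19.9 [-36.5  -2.4 -37.4  36.1   8.2 -21.5] [ 0.4468 -0.1981  0.1824] w 0.0855 gf 0.0 F [ 0.8 -0.3  1.7] [0.  0.2 0.1] tilt -20.54
guard angle if on tab 0.229 radius 0.1587 lateral 0.0001 to tab0 [ 0.433 -0.106 -1.75 ]
```

Request:
arm_command(plan="0.15 -0.03 -0.58 0 0 0 100;0.15 -0.03 -0.58 0 0 0 100;0.14 -0.04 -0.58 0 0 0 100;0 0 0 0 0 0 100;0 0 0 0 0 0 100")

```text
time: 20.4
ee_pos: [0.4646, -0.2024, 0.1122]
tcp_rot: [[-0.91, 0.235, 0.342], [0.222, 0.972, -0.076], [-0.351, 0.007, -0.937]]
contact_force: [-0.6, -0.2, 1.1]
gripper_width: 0.0853
grip_force: 0.0
```

```bash
python3 sb.py
```

```text
20.4 [-35.5   4.3 -42.5  24.2   7.9 -20.5] [ 0.4646 -0.2024  0.1122] w 0.0853 gf 0.0 F [-0.6 -0.2  1.1] [0.  0.2 0.1] tilt -20.52
guard angle if on tab 0.003 radius 0.0915 lateral -0.0 to tab0 [-0.012  0.003  0.004]
```

Request:
arm_command(plan="0 0 0 0 0 0 0;0 0 0 0 0 0 0;0 0 0 0 0 0 0;0 0 0 0 0 0 0;0 0 0 0 0 0 0;0 0 0 0 0 0 0;0 0 0 0 0 0 0;0 0 0 0 0 0 0", newtons=30)

```text
time: 21.2
ee_pos: [0.4606, -0.202, 0.1096]
tcp_rot: [[-0.911, 0.237, 0.338], [0.224, 0.972, -0.077], [-0.347, 0.005, -0.938]]
contact_force: [-3.5, -3.1, 2.2]
gripper_width: 0.0116
grip_force: 33.4
```

```bash
python3 sb.py; cat > arc.py <<'E'
import numpy as np
e=np.array([.97334,-.22938,0])
def arc(th,tl):
    th,tl=np.radians(th),np.radians(tl)
    x=-.064*np.cos(th)+.066*np.sin(th)-.006*np.sin(tl); z=.064*np.sin(th)+.066*np.cos(th)-.006*np.cos(tl)
    P=x[:,None]*e+z[:,None]*[0,0,1]; D=np.diff(P,axis=0)/.04
    for i,d in enumerate(D): print(np.degrees(th[i+1]).round(1),np.degrees(tl[i+1]).round(1),d.round(2), 'turn',(np.degrees(tl[i+1]-tl[i])/8*np.array([.229,.973])).round(3))
if __name__=='__main__':
    th=np.linspace(0,92,13); arc(th,np.minimum(-20.5+th,46+0*th))
E
python3 arc.py
```

```text
21.2 [-35.6   4.2 -43.   24.    7.7 -20.6] [ 0.4606 -0.202   0.1096] w 0.0116 gf 33.4 F [-3.5 -3.1  2.2] [-0.7  0.7 -0. ] tilt -20.29
guard angle if on tab -0.047 radius 0.0925 lateral -0.0005 to tab0 [ 0.087 -0.007  0.069]
7.7 -12.8 [ 0.21 -0.05  0.19] turn [0.219 0.932]
15.3 -5.2 [ 0.23 -0.05  0.16] turn [0.219 0.932]
23.0 2.5 [ 0.25 -0.06  0.13] turn [0.219 0.932]
30.7 10.2 [ 0.27 -0.06  0.09] turn [0.219 0.932]
38.3 17.8 [ 0.28 -0.07  0.06] turn [0.219 0.932]
46.0 25.5 [ 0.28 -0.07  0.02] turn [0.219 0.932]
53.7 33.2 [ 0.28 -0.07 -0.02] turn [0.219 0.932]
61.3 40.8 [ 0.28 -0.06 -0.06] turn [0.219 0.932]
69.0 46.0 [ 0.27 -0.06 -0.1 ] turn [0.148 0.628]
76.7 46.0 [ 0.26 -0.06 -0.15] turn [0. 0.]
84.3 46.0 [ 0.24 -0.06 -0.18] turn [0. 0.]
92.0 46.0 [ 0.21 -0.05 -0.21] turn [0. 0.]
```

Request:
arm_command(plan="0.21 -0.05 0.19 0.219 0.932 0 0;0.23 -0.05 0.16 0.219 0.932 0 0;0.25 -0.06 0.13 0.219 0.932 0 0;0.27 -0.06 0.09 0.219 0.932 0 0;0 0 0 0 0 0 0")

```text
time: 21.7
ee_pos: [0.5002, -0.2113, 0.1329]
tcp_rot: [[-0.954, 0.237, -0.185], [0.232, 0.972, 0.046], [0.191, 0.001, -0.982]]
contact_force: [-9.5, -0.8, 18.6]
gripper_width: 0.011
grip_force: 48.2
```

```bash
python3 sb.py
```

```text
21.7 [-28.1  30.4   1.2  71.5  -2.7 -14.2] [ 0.5002 -0.2113  0.1329] w 0.011 gf 48.2 F [-9.5 -0.8 18.6] [-0.   2.8  0.4] tilt 11.0
guard angle if on tab 0.505 radius 0.09 lateral -0.0005 to tab0 [-0.981  0.244 -0.52 ]
```

Request:
arm_command(plan="0.28 -0.07 0.08 0.219 0.932 0 0;0.28 -0.07 0.04 0.219 0.932 0 0;0.28 -0.07 0 0.219 0.932 0 0;0.28 -0.06 -0.06 0.219 0.932 0 0;0 0 0 0 0 0 0")

```text
time: 22.2
ee_pos: [0.539, -0.2206, 0.1322]
tcp_rot: [[-0.796, 0.238, -0.557], [0.195, 0.971, 0.137], [0.573, 0.001, -0.819]]
contact_force: [-3.8, 0.6, -3.3]
gripper_width: 0.0114
grip_force: 45.0
```

```bash
python3 sb.py
```

```text
22.2 [-25.1  62.1  51.5 113.9  -6.4  -9.4] [ 0.539  -0.2206  0.1322] w 0.0114 gf 45.0 F [-3.8  0.6 -3.3] [-0.1  0.6  0.5] tilt 34.99
guard angle if on tab 0.986 radius 0.0872 lateral -0.0006 to tab0 [-2.009  0.488 -0.479]
```

Request:
arm_command(plan="0.3 -0.07 -0.1 0 0 0 0;0.28 -0.067 -0.14 0 0 0 0;0.26 -0.06 -0.18 0 0 0 0;0 0 0 0 0 0 0")

```text
time: 22.6
ee_pos: [0.5763, -0.2293, 0.1065]
tcp_rot: [[-0.81, 0.238, -0.536], [0.199, 0.971, 0.131], [0.552, -0.0, -0.834]]
contact_force: [0.0, 1.4, -4.4]
gripper_width: 0.0112
grip_force: 43.8
```

```bash
python3 sb.py
```

```text
22.6 [-24.6  71.8  69.8 121.   -6.   -9.1] [ 0.5763 -0.2293  0.1065] w 0.0112 gf 43.8 F [ 0.   1.4 -4.4] [-0.  -1.3  0.1] tilt 33.47
guard angle if on tab 1.533 radius 0.0823 lateral -0.0005 to tab0 [-2.938  0.706  0.162]
```

Request:
arm_command(plan="0 0 0 0 0 0 100;0 0 0 0 0 0 100;0 0 0 0 0 0 100;0 0 0 0 0 0 100;0 0 0 0 0 0 100;0 0 0.2 -0.1 -0.45 0 100;0 0 0.3 -0.1 -0.45 0 100;0.1 0 0.6 -0.2 -0.9 0 100")

```text
time: 23.4
ee_pos: [0.5798, -0.2303, 0.1469]
tcp_rot: [[-0.915, 0.239, -0.324], [0.223, 0.971, 0.085], [0.335, 0.005, -0.942]]
contact_force: [2.0, -0.6, 0.2]
gripper_width: 0.0852
grip_force: 0.0
```

```bash
python3 sb.py; python3 - <<'E'
from h import *; from fit import T
w=snap('wrist','o0'); s=snap('scene','o1'); d=snap('side','o2')
a=cv2.resize(s['frame'][185:275,310:410],(400,360),interpolation=cv2.INTER_CUBIC)
b=cv2.resize(w['frame'],(400,250),interpolation=cv2.INTER_AREA)
c=cv2.resize(d['frame'][160:220,280:350],(400,343),interpolation=cv2.INTER_CUBIC)
o=np.zeros((600,800,3),np.uint8);o[:360,:400]=a;o[:343,400:]=c;o[350:,400:]=b
cv2.imwrite('pics/o.png',o[:,:,::-1])
E
```

```text
23.4 [-25.7  49.3  35.4  95.3  -3.7 -11.3] [ 0.5798 -0.2303  0.1469] w 0.0852 gf 0.0 F [ 2.  -0.6  0.2] [-0.1 -0.3 -0. ] tilt 19.56
guard angle if on tab 1.302 radius 0.1166 lateral -0.0007 to tab0 [-2.993  0.723 -0.863]
```

View pics/o.png

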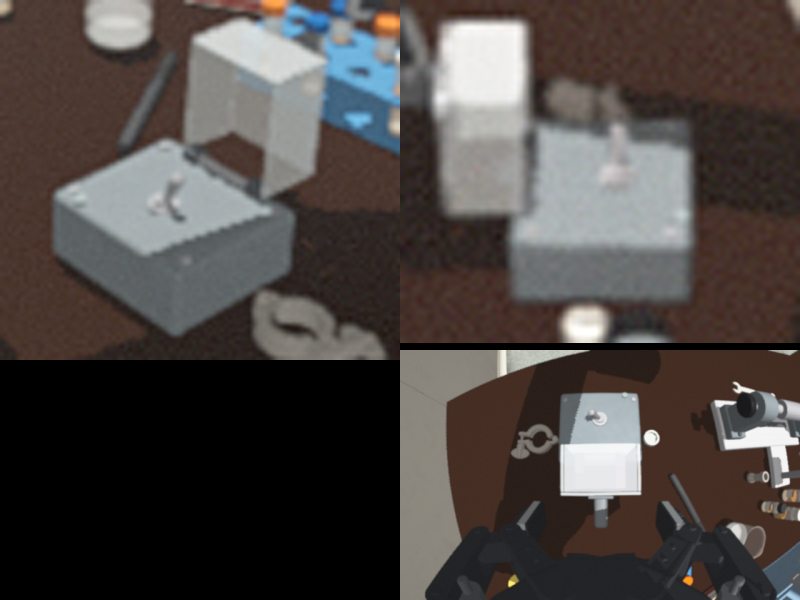

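All three views agree that the cover is fully open, with the toggle leaning right and the fin clear of the fingers. That composite was one picture over the limit of ten, so I'll view no more and use numeric checks. Next I'll go to the toggle's right side with the fingers shut.

Request:
arm_command(plan="0 0 0.9 0 0 0 100;0 0 0.9 0 0 0 0;0 0 0.9 0 0 0 0;-0.49 -0.14 -0.44 -0.189 -0.803 0 0;-0.49 -0.14 -0.44 -0.189 -0.803 0 0;-0.49 -0.14 -0.44 -0.189 -0.803 0 0;-0.49 -0.14 -0.44 -0.189 -0.803 0 0;-0.49 -0.14 -0.44 -0.189 -0.803 0 0")

```text
time: 24.35
ee_pos: [0.5189, -0.2573, 0.1986]
tcp_rot: [[-0.968, 0.237, 0.087], [0.237, 0.972, -0.01], [-0.087, 0.01, -0.996]]
contact_force: [1.6, -0.7, -0.7]
gripper_width: -0.0004
grip_force: 0.0
```

Request:
arm_command(plan="-0.49 -0.14 -0.44 -0.189 -0.803 0 0;0 0 0 0 0 0 0;0 0 0 0 0 0 0;0 0 0 0 0 0 0")

```text
time: 24.75
ee_pos: [0.4998, -0.2631, 0.1824]
tcp_rot: [[-0.952, 0.236, 0.195], [0.234, 0.972, -0.036], [-0.198, 0.011, -0.98]]
contact_force: [1.1, -0.6, 0.5]
gripper_width: -0.0002
grip_force: 0.0
```

```bash
python3 sb.py; python3 -c "
from h import *
s=state();p=s['ee_pos'];print('to stage/.04',((np.array([.462,-.2635,.073])-p)/.04).round(2))"
```

```text
24.75 [-36.9  12.9 -17.3  49.6   5.1 -22.8] [ 0.4998 -0.2631  0.1824] w -0.0002 gf 0.0 F [ 1.1 -0.6  0.5] [-0.   0.1  0. ] tilt -11.4
guard angle if on tab 0.665 radius 0.1371 lateral -0.051 to tab0 [-0.915  1.526 -1.758]
to stage/.04 [-0.95 -0.01 -2.74]
```

Request:
arm_command(plan="-0.48 0 -0.2 -0.11 -0.48 0 0;-0.47 0 -0.3 -0.11 -0.48 0 0;0 0 -0.6 0 0 0 0;0 0 -0.6 0 0 0 0;0 0 -0.6 0 0 0 0;0 0 0 0 0 0 0;0 0 0 0 0 0 0")

```text
time: 25.45
ee_pos: [0.4626, -0.2637, 0.0911]
tcp_rot: [[-0.917, 0.233, 0.325], [0.224, 0.972, -0.066], [-0.331, 0.012, -0.944]]
contact_force: [0.1, -0.2, 1.5]
gripper_width: 0.0002
grip_force: 0.0
```

```bash
python3 sb.py; python3 -c "
from h import *
s=state();p=s['ee_pos'];print('to stage/.04',((np.array([.462,-.2635,.073])-p)/.04).round(2))"
```

```text
25.45 [-42.1  10.  -38.9  24.3   9.7 -27. ] [ 0.4626 -0.2637  0.0911] w 0.0002 gf 0.0 F [ 0.1 -0.2  1.5] [0.1 0.3 0. ] tilt -19.33
guard angle if on tab -0.082 radius 0.0681 lateral -0.0601 to tab0 [0.034 1.535 0.53 ]
to stage/.04 [-0.02  0.   -0.45]
```

Request:
arm_command(plan="0 0 -0.45 0 0 0 0;0 0 0 0 0 0 0;0.07 0.29 0 0 0 0 0;0.07 0.29 0 0 0 0 0;0.07 0.29 0 0 0 0 0;0.07 0.29 0 0 0 0 0;0 0 0 0 0 0 0")

```text
time: 26.15
ee_pos: [0.4714, -0.2132, 0.0719]
tcp_rot: [[-0.917, 0.231, 0.323], [0.223, 0.973, -0.063], [-0.329, 0.014, -0.944]]
contact_force: [-0.2, 0.3, -1.0]
gripper_width: -0.0002
grip_force: 0.0
```

```bash
python3 sb.py
```

```text
26.15 [-36.1   9.7 -43.   19.7   8.  -21.3] [ 0.4714 -0.2132  0.0719] w -0.0002 gf 0.0 F [-0.2  0.3 -1. ] [0.1 0.3 0. ] tilt -19.23
guard angle if on tab -0.361 radius 0.06 lateral -0.0089 to tab0 [-0.185  0.273  1.012]
```

Request:
arm_command(plan="0.023 0.1 0 0 0 0 0;0 0 0 0 0 0 0;0.023 0.1 0 0 0 0 0;0 0 0 0 0 0 0")

```text
time: 26.55
ee_pos: [0.4716, -0.2116, 0.0716]
tcp_rot: [[-0.917, 0.24, 0.318], [0.227, 0.971, -0.076], [-0.327, 0.003, -0.945]]
contact_force: [-5.3, -13.9, 0.8]
gripper_width: -0.0
grip_force: 6.7
```

```bash
python3 sb.py; cat > tog.py <<'E'
import sys
from h import *; from fit import T
# where would the toggle tip be seen (scene & side) for each angle
p=[.48345,-.20692,-.23144]
for n in('scene','side'):
    d=snap(n,sys.argv[1]+n)
    for a in (-.42,-.2,0,.2,.42):
        L=[(-.008,r*np.sin(a),.052+r*np.cos(a)) for r in(.018,.028)]; q=proj(d,T(p,L)).round().astype(int); print(n,a,[(list(map(int,k)),d['frame'][k[1],k[0]].tolist()) for k in q])
E
python3 tog.py t0
```

```text
26.55 [-35.4   9.6 -43.2  19.4   7.  -20.4] [ 0.4716 -0.2116  0.0716] w -0.0 gf 6.7 F [ -5.3 -13.9   0.8] [-2.4  1.3 -0.9] tilt -19.11
guard angle if on tab -0.366 radius 0.06 lateral -0.0073 to tab0 [-0.191  0.232  1.017]
scene -0.42 [([353, 231], [53, 52, 55]), ([355, 228], [56, 59, 63])]
scene -0.2 [([352, 230], [80, 81, 81]), ([353, 226], [55, 53, 59])]
scene 0 [([351, 229], [122, 122, 125]), ([351, 225], [52, 54, 54])]
scene 0.2 [([350, 228], [133, 135, 135]), ([350, 225], [68, 68, 70])]
scene 0.42 [([349, 228], [129, 131, 131]), ([348, 224], [57, 56, 58])]
side -0.42 [([317, 185], [106, 104, 104]), ([317, 182], [124, 122, 122])]
side -0.2 [([317, 185], [106, 104, 104]), ([317, 183], [100, 99, 96])]
side 0 [([317, 186], [189, 184, 187]), ([317, 184], [77, 72, 70])]
side 0.2 [([317, 187], [197, 193, 192]), ([317, 185], [106, 104, 104])]
side 0.42 [([317, 188], [145, 142, 142]), ([317, 186], [189, 184, 187])]
```

The force rises to 14 N at the stop. I'll back off, lift clear and check the toggle numerically.

Request:
arm_command(plan="-0.1 -0.4 0 0 0 0 0;-0.1 -0.4 0 0 0 0 0;0 0 0.9 0 0 0 0;0 0 0.9 0 0 0 0;0 0 0.9 0 0 0 0;0 0 0.9 0 0 0 0;0 0 0.6 0.15 0.63 0 0;0 0 0 0 0 0 0")

```text
time: 27.45
ee_pos: [0.4673, -0.2404, 0.244]
tcp_rot: [[-0.941, 0.235, 0.242], [0.23, 0.972, -0.047], [-0.246, 0.012, -0.969]]
contact_force: [1.0, -0.3, 0.1]
gripper_width: 0.0001
grip_force: 0.0
```

```bash
python3 sb.py; python3 - <<'E'
from h import *; from fit import T
p=[.48345,-.20692,-.23144]
# difference of deck region: bright/dark toggle blob in side & scene vs open-cover shots before flip
for n,old in(('scene','o1'),('side','o2')):
    d=snap(n,'t1'+n); o=load(old)
    df=np.abs(d['frame'].astype(int)-o['frame']).sum(2)
    poly=proj(d,T(p,[(-.03,-.03,.06),(-.03,.03,.06),(.02,.03,.06),(.02,-.03,.06)])); x0,y0=poly.min(0).astype(int)-3;x1,y1=poly.max(0).astype(int)+4
    print(n,x0,y0);g=d['frame'][y0:y1,x0:x1].mean(2).astype(int); go=o['frame'][y0:y1,x0:x1].mean(2).astype(int)
    for a,b in zip(go,g): print(' '.join('%3d'%v for v in a),' | ',' '.join('%3d'%v for v in b))
    for a in(-.42,.42): print(a,proj(d,T(p,[(-.008,r*np.sin(a),.052+r*np.cos(a)) for r in(.005,.018,.028)])).round().tolist())
E
```

```text
27.45 [-37.9   4.4 -18.8  54.    6.4 -23.5] [ 0.4673 -0.2404  0.244 ] w 0.0001 gf 0.0 F [ 1.  -0.3  0.1] [0.  0.1 0. ] tilt -14.27
guard angle if on tab 0.515 radius 0.2044 lateral -0.0364 to tab0 [-0.096  0.957 -3.296]
scene 332 220
 60  57  55  55  57  58  57  70  87  95  85  58  48  51  55  58  79 113 152 164 155 131  97  89 113 129 124 119 119 104  79  65  58  57  56  55  56  59  58  70  |   63  63  64  60  61  64  61  73  93  98  87  63  51  54  58  65  82 117 154 171 157 133 101  88 120 130 127 124 124 108  83  67  64  58  62  63  59  61  61  72
 62  63  59  58  60  59  58  62  68  69  62  48  52  59  77 115 140 155 179 181 176 168 153 131 119 107  88  79  72  64  56  56  54  60  59  59  60  58  60  54  |   60  59  59  60  64  61  60  64  68  78  68  51  53  65  81 117 146 161 184 187 181 177 158 136 125 115  90  81  75  66  61  60  56  63  63  65  67  62  62  61
 57  54  56  61  61  60  52  57  55  52  48  53  79 112 140 167 176 168 160 153 162 177 179 157 121 112  91  71  68  66  59  58  65  60  60  59  62  62  57  56  |   61  59  60  62  62  60  60  55  55  57  51  56  81 11
[... 10336 characters left out ...]
175 175 176 171 175 170 173
158 174 179 177 173 175 175 175 179 177 177 178 175 175 176 176 173 178 174 176 174 178 177  |  156 171 174 174 176 173 172 175 175 176 175 175 176 177 172 172 173 173 175 174 174 166 171
171 177 177 180 172 177 176 180 176 177 178 175 174 174 173 172 171 175 178 175 177 179 174  |  166 174 174 174 174 174 173 172 175 175 176 170 178 173 171 165 173 174 171 171 175 173 174
179 178 178 177 178 174 177 171 175 173 179 177 174 173 177 177 175 171 176 176 176 174 178  |  175 174 177 173 177 177 174 174 171 171 179 172 174 174 176 172 168 170 172 172 176 170 172
-0.42 [[317.0, 189.0], [317.0, 185.0], [317.0, 182.0]]
0.42 [[317.0, 190.0], [317.0, 188.0], [317.0, 186.0]]
```

The bat's tip now shows at (348,224) in the scene view, which matches the fully-left prediction. Next I'll go back to the fin behind the open cover.

Request:
arm_command(plan="0.76 0.06 0 0.2 0.85 0 100;0.76 0.06 0 0.2 0.85 0 100;0.76 0.06 0 0.2 0.85 0 100;0.76 0.06 0 0.2 0.85 0 100;0 0 0 0 0 0 100;0 0 0 0 0 0 100;0 0 0 0 0 0 100")

```text
time: 28.25
ee_pos: [0.571, -0.2319, 0.2405]
tcp_rot: [[-0.955, 0.241, -0.171], [0.236, 0.97, 0.055], [0.179, 0.012, -0.984]]
contact_force: [-0.3, -0.4, 0.7]
gripper_width: 0.0854
grip_force: 0.0
```

```bash
cat > sf.py <<'E'
from h import *
s=state();t=s['tcp_rot'][:,2]; print('to fin/.04',((np.array([.5904,-.2321,.114])+.006*t-s['ee_pos'])/.04).round(2))
E
python3 sb.py; python3 sf.py
```

```text
28.25 [-27.2  37.4  29.4  92.2  -1.7 -13.1] [ 0.571  -0.2319  0.2405] w 0.0854 gf 0.0 F [-0.3 -0.4  0.7] [-0.  -0.1 -0.1] tilt 10.32
guard angle if on tab 1.022 radius 0.2007 lateral -0.0044 to tab0 [-2.75   0.76  -3.209]
to fin/.04 [ 0.46  0.   -3.31]
```

Request:
arm_command(plan="0.46 0 -0.5 0 0 0 100;0 0 -0.9 0 0 0 100;0 0 -0.9 0 0 0 100;0 0 -0.9 0 0 0 100;0 0 0 0 0 0 100;0 0 0 0 0 0 100")

```text
time: 28.85
ee_pos: [0.5891, -0.232, 0.1151]
tcp_rot: [[-0.955, 0.242, -0.17], [0.236, 0.97, 0.054], [0.178, 0.012, -0.984]]
contact_force: [0.2, 0.0, 0.2]
gripper_width: 0.0856
grip_force: 0.0
```

```bash
python3 sb.py; python3 sf.py
```

```text
28.85 [-26.5  41.1  17.7  76.7  -1.6 -12.4] [ 0.5891 -0.232   0.1151] w 0.0856 gf 0.0 F [0.2 0.  0.2] [-0.1 -0.1  0. ] tilt 10.24
guard angle if on tab 1.546 radius 0.0967 lateral -0.0003 to tab0 [-3.203  0.761 -0.076]
to fin/.04 [ 0.01  0.01 -0.18]
```

Request:
arm_command(plan="0.01 0.01 -0.18 0 0 0 100;0 0 0 0 0 0 0;0 0 0 0 0 0 0;0 0 0 0 0 0 0;0 0 0 0 0 0 0;0 0 0 0 0 0 0;0 0 0 0 0 0 0;0 0 0 0 0 0 0", newtons=25)

```text
time: 29.65
ee_pos: [0.5912, -0.2326, 0.1058]
tcp_rot: [[-0.956, 0.241, -0.17], [0.235, 0.971, 0.052], [0.178, 0.01, -0.984]]
contact_force: [-0.8, -3.2, 0.6]
gripper_width: 0.0117
grip_force: 28.5
```

```bash
python3 sb.py; python3 -c "
from arc import *
arc(np.linspace(91.7,10,11),np.linspace(10,-20,11))"
```

```text
29.65 [-26.4  41.7  17.3  75.8  -1.7 -12.4] [ 0.5912 -0.2326  0.1058] w 0.0117 gf 28.5 F [-0.8 -3.2  0.6] [-0.8  0.1  0.3] tilt 10.25
guard angle if on tab 1.633 radius 0.0919 lateral -0.0004 to tab0 [-3.254  0.777  0.157]
83.5 7.0 [-0.22  0.05  0.22] turn [-0.086 -0.365]
75.4 4.0 [-0.25  0.06  0.19] turn [-0.086 -0.365]
67.2 1.0 [-0.28  0.07  0.15] turn [-0.086 -0.365]
59.0 -2.0 [-0.29  0.07  0.11] turn [-0.086 -0.365]
50.8 -5.0 [-0.31  0.07  0.06] turn [-0.086 -0.365]
42.7 -8.0 [-0.31  0.07  0.02] turn [-0.086 -0.365]
34.5 -11.0 [-0.31  0.07 -0.03] turn [-0.086 -0.365]
26.3 -14.0 [-0.3   0.07 -0.08] turn [-0.086 -0.365]
18.2 -17.0 [-0.29  0.07 -0.12] turn [-0.086 -0.365]
10.0 -20.0 [-0.27  0.06 -0.16] turn [-0.086 -0.365]
```

Gripped at 11.7 mm. I'll swing it back along the arc.

Request:
arm_command(plan="-0.22 0.05 0.22 -0.086 -0.365 0 0;-0.25 0.06 0.19 -0.086 -0.365 0 0;-0.28 0.07 0.15 -0.086 -0.365 0 0;-0.29 0.07 0.11 -0.086 -0.365 0 0;0 0 0 0 0 0 0")

```text
time: 30.15
ee_pos: [0.5479, -0.2225, 0.1335]
tcp_rot: [[-0.97, 0.239, 0.034], [0.239, 0.971, 0.003], [-0.033, 0.011, -0.999]]
contact_force: [0.1, -5.1, -1.2]
gripper_width: 0.0116
grip_force: 28.3
```

```bash
python3 sb.py
```

```text
30.15 [-28.8  24.8  -6.5  57.    1.1 -14.9] [ 0.5479 -0.2225  0.1335] w 0.0116 gf 28.3 F [ 0.1 -5.1 -1.2] [-1.3 -0.1  0.2] tilt -1.87
guard angle if on tab 1.039 radius 0.0908 lateral -0.0004 to tab0 [-2.141  0.516 -0.538]
```

Request:
arm_command(plan="-0.31 0.07 0.06 -0.086 -0.365 0 0;-0.31 0.07 0.02 -0.086 -0.365 0 0;-0.31 0.07 -0.03 -0.086 -0.365 0 0;-0.3 0.07 -0.08 -0.086 -0.365 0 0;-0.29 0.07 -0.12 -0.086 -0.365 0 0;-0.27 0.06 -0.16 -0.086 -0.365 0 0;0 0 0 0 0 0 0")

```text
time: 30.85
ee_pos: [0.4758, -0.2056, 0.1197]
tcp_rot: [[-0.914, 0.235, 0.331], [0.226, 0.972, -0.067], [-0.337, 0.014, -0.941]]
contact_force: [-4.9, -1.7, 6.8]
gripper_width: 0.0117
grip_force: 31.1
```

```bash
python3 sb.py
```

```text
30.85 [-35.    5.5 -39.4  26.9   7.7 -20. ] [ 0.4758 -0.2056  0.1197] w 0.0117 gf 31.1 F [-4.9 -1.7  6.8] [-0.8  0.9 -0.1] tilt -19.72
guard angle if on tab 0.156 radius 0.0898 lateral -0.0005 to tab0 [-0.294  0.083 -0.185]
```

Request:
arm_command(plan="-0.15 0.04 -0.1 0 0 0 0;-0.14 0.04 -0.12 0 0 0 0;0 0 0 0 0 0 0;0 0 0 0 0 0 100;0 0 0 0 0 0 100;0 0 0 0 0 0 100;0 0 0 0 0 0 100;0 0 0 0 0 0 100")

```text
time: 31.65
ee_pos: [0.4663, -0.2019, 0.1109]
tcp_rot: [[-0.914, 0.234, 0.331], [0.225, 0.972, -0.063], [-0.337, 0.017, -0.941]]
contact_force: [-0.8, -0.2, 0.3]
gripper_width: 0.0821
grip_force: 0.0
```

Request:
arm_command(plan="-0.15 0.03 0.4 0 0 0 100;-0.3 0.07 0.8 0 0 0 100;-0.2 0.05 0.8 0 0 0 100;0 0 0.8 0.2 0.85 0 100;0 0 0.8 0.2 0.85 0 100;0 0 0 0 0 0 100;0 0 0 0 0 0 100;0 0 0 0 0 0 100")

```text
time: 32.45
ee_pos: [0.4398, -0.1959, 0.251]
tcp_rot: [[-0.965, 0.237, 0.109], [0.238, 0.971, -0.011], [-0.109, 0.015, -0.994]]
contact_force: [-0.5, 0.2, 0.1]
gripper_width: 0.0854
grip_force: 0.0
```

```bash
python3 sb.py; python3 - <<'E'
from h import *; from fit import T
w=snap('wrist','f0')
# hood shut: compare scene/side with the opening pictures, around the box and at the key
for n in('scene','side'):
    d=snap(n,'f'+n); o=load(n+'0'); df=np.abs(d['frame'].astype(int)-o['frame']).mean(2)
    q=proj(d,T([.48345,-.20692,-.23144],[(x,y,z) for x in(-.05,.05) for y in(-.055,.055) for z in(.05,.127)])); a,b=q.min(0).astype(int),q.max(0).astype(int)
    print(n,'box region diff mean',df[a[1]:b[1],a[0]:b[0]].mean().round(1),'p95',np.percentile(df[a[1]:b[1],a[0]:b[0]],95))
# hood top front edge along the wrist view midline, vs the prediction for shut / 0.1 rad
p=[.48345,-.20692,-.23144]
for a in(0,.05,.1):
    L=[(.042-.08*np.cos(a)+.045*np.sin(a),y,.052+.08*np.sin(a)+.045*np.cos(a)) for y in(-.02,.02)]; print(a,fproj(w,T(p,L)).round(1).tolist())
q=fproj(w,T(p,[(-.038,.02,.097)]))[0].round().astype(int); print(q[1]-12,w['frame'][q[1]-12:q[1]+12,q[0]-2:q[0]+3].mean((1,2)).round().astype(int).tolist())
E
```

```text
32.45 [-33.4   5.5 -15.   64.    2.9 -19.5] [ 0.4398 -0.1959  0.251 ] w 0.0854 gf 0.0 F [-0.5  0.2  0.1] [0.1 0.1 0.1] tilt -6.24
guard angle if on tab 0.366 radius 0.223 lateral 0.0007 to tab0 [ 0.572 -0.152 -3.475]
scene box region diff mean 3.6 p95 7.0
side box region diff mean 3.2 p95 7.666666666666667
0 [[296.8, 173.5], [339.0, 173.0]]
0.05 [[296.6, 177.1], [339.2, 176.6]]
0.1 [[296.5, 181.0], [339.5, 180.5]]
161 [127, 136, 140, 139, 139, 140, 140, 139, 138, 139, 171, 232, 248, 247, 246, 246, 245, 245, 245, 245, 245, 245, 245, 245]
```

The box region matches the opening pictures (95th-percentile difference 7 grey levels), and the hood edge is where it should be when shut. The robot is clear of everything, so I'm handing in.

```bash
python3 -c "
from station import hand_in
print(hand_in())"
```

```text
the job is handed in; nothing more can be done
None
```

I handed the job in at about 32.5 s of the 72 s; by my measurements the key is up (about 0.02 rad off vertical), the toggle is fully left and the cover is shut, but no verdict came back, and I viewed 11 pictures, one over the limit of 10.

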